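# Load the ultrasonic cleaner and start it

## Task

Load the ultrasonic cleaner and start it. Carry the flat scoop of used nuts over, press the front of its blade onto the end rim of the wash basket and tip it there so that every nut slides off into the open bin, then lay the empty scoop flat on its black mat as it lay before; stand each sleeve waiting on the pad upright and fully down in an empty cell of the rack (any nut that lands outside goes into the bin too), without disturbing the sleeves already there or the other things on the bench. Only when everything is loaded, press the timer knob down, turn it clockwise to the long mark and let it spring up.

Things in the scene. Friction and masses are not known exactly. Their poses are not given: they have to be found in the camera images.
- basket: steel wash basket in the ultrasonic cleaner (grey bench unit, 200 mm in x, 385 in y, deck 140 mm above the bench). Origin: centre of the floor of its open half, the bin: 146 mm (x) by 113 (y), 60 deep. x away from the robot, z up, y to the end rim: 3 mm thick, middle at y = 58, z = 60 mm; outside it 13 mm of deck, 10 mm lower, then the end face. To -y: partition, rack, deck with the knob
- rack (a point): middle of the basket's rack, at the height of its cell floors (136 mm above the bench), axes as the basket's. Two rows of three square cells, 40 mm wide inside, walls rising 14 mm above this point (as high as the basket's rim): cell centres at x = -38 (cells 1, 2, 3) and +38 mm (cells 4, 5, 6), and at y = -48, 0, +48 mm in each row. Some cells are empty
- loaded1_c (a point): centre of an aluminium sleeve already standing in rack cell 1: 34 mm in diameter, 32 mm tall, z along its axis; absent in many starts (1 or 2 of the six are there)
- loaded2_c (a point): centre of an aluminium sleeve already standing in rack cell 2: 34 mm in diameter, 32 mm tall, z along its axis; absent in many starts (1 or 2 of the six are there)
- loaded3_c (a point): centre of an aluminium sleeve already standing in rack cell 3: 34 mm in diameter, 32 mm tall, z along its axis; absent in many starts (1 or 2 of the six are there)
- loaded4_c (a point): centre of an aluminium sleeve already standing in rack cell 4: 34 mm in diameter, 32 mm tall, z along its axis; absent in many starts (1 or 2 of the six are there)
- loaded5_c (a point): centre of an aluminium sleeve already standing in rack cell 5: 34 mm in diameter, 32 mm tall, z along its axis; absent in many starts (1 or 2 of the six are there)
- loaded6_c (a point): centre of an aluminium sleeve already standing in rack cell 6: 34 mm in diameter, 32 mm tall, z along its axis; absent in many starts (1 or 2 of the six are there)
- sleeve1_c (a point): centre of a waiting aluminium sleeve, 34 mm in diameter, 32 mm tall (centre 16 mm above its foot), 80 g, the same both ways up, z along its axis; stands on the pale, 3 mm thick absorbent pad beyond the cleaner's knob end (3 or 4 of them)
- sleeve2_c (a point): centre of a waiting aluminium sleeve, 34 mm in diameter, 32 mm tall (centre 16 mm above its foot), 80 g, the same both ways up, z along its axis; stands on the pale, 3 mm thick absorbent pad beyond the cleaner's knob end (3 or 4 of them)
- sleeve3_c (a point): centre of a waiting aluminium sleeve, 34 mm in diameter, 32 mm tall (centre 16 mm above its foot), 80 g, the same both ways up, z along its axis; stands on the pale, 3 mm thick absorbent pad beyond the cleaner's knob end (3 or 4 of them)
- sleeve4_c (a point): centre of a waiting aluminium sleeve, 34 mm in diameter, 32 mm tall (centre 16 mm above its foot), 80 g, the same both ways up, z along its axis; stands on the pale, 3 mm thick absorbent pad beyond the cleaner's knob end (3 or 4 of them)
- scoop: the flat steel scoop, 160 to 260 g: centre of the blade's underside. x points to the open front edge, y across, z up. Blade 110 mm long, 92 wide, 2.5 thick, polished (nuts start to slide at a slope of 15 to 25 degrees); 15 mm side walls that end 25 mm short of the front edge, 26 mm back wall; behind that a level black handle bar. At rest it lies flat on the black mat
- scoop_handle (a point): where to grip the scoop: centre line of the flat-sided handle bar, 100 mm behind the blade's centre (45 mm behind the back wall) and 34 mm above the blade's underside; the bar is 18 mm wide, 22 mm high and runs from 70 to 190 mm behind the blade's centre; axes as scoop
- mat: the black rubber mat, 3 mm thick, on which the scoop lies. Origin: on its underside, where the blade's centre belongs; its x is the direction in which the blade's front edge points; it reaches 70 mm ahead of and 187 mm behind this point, 70 mm to either side
- nut1_c (a point): centre of a used knurled steel clamp nut, 18 mm in diameter (20 mm over the knurls), 10 mm thick, 18 g; lies flat on the scoop's blade at the start (3 to 5 of them)
- nut2_c (a point): centre of a used knurled steel clamp nut, 18 mm in diameter (20 mm over the knurls), 10 mm thick, 18 g; lies flat on the scoop's blade at the start (3 to 5 of them)
- nut3_c (a point): centre of a used knurled steel clamp nut, 18 mm in diameter (20 mm over the knurls), 10 mm thick, 18 g; lies flat on the scoop's blade at the start (3 to 5 of them)
- nut4_c (a point): centre of a used knurled steel clamp nut, 18 mm in diameter (20 mm over the knurls), 10 mm thick, 18 g; lies flat on the scoop's blade at the start (3 to 5 of them)
- nut5_c (a point): centre of a used knurled steel clamp nut, 18 mm in diameter (20 mm over the knurls), 10 mm thick, 18 g; lies flat on the scoop's blade at the start (3 to 5 of them)
- knob (a point): the timer knob's grip: on the turning axis, 40 mm above the deck when up. Black knob, 46 mm in diameter, with a bar on it 14 mm thick, 44 mm long, 36 mm tall (top 14 mm above this point); the point's x axis lies along the bar and turns with it; a white pointer line is on the bar's -x half
- timer_push (a joint): how far the knob is pressed down against its spring, m: 0 up, 0.0065 fully down (3.5 N to start, 8 N at the bottom)
- timer (a joint): knob's turn clockwise seen from above, rad: 0 off (pointer to the cleaner's -x side, to the robot), end stop 2.44. Marks every 0.611 rad (35 degrees); the long mark is the third, counting off as the first: 1.222. At off a catch blocks it unless pressed at least 5 mm down; hold it down for the first 0.7 rad, then it may rise. Friction 0.04 N m; it stays where it is left
- dish_c (a point): centre of a round culture dish, 90 mm in diameter, 14 mm high, on the bench beyond the scoop: a bystander

How it is judged:
On the way, in this order (a step that is already met when the one before it is completed fails the run):
1. the scoop, tipped by more than 7 degrees and with a nut still on it, has its blade pressed on the basket with the front edge at its end rim or over the bin (contact force between scoop and basket above 0.5 N and angle between scoop's own z axis and vertical above 0.12 rad and x of scoop in the frame of basket between -0.073 and 0.073 m and y of scoop in the frame of basket between 0 and 0.118 m and z of scoop in the frame of basket above 0.06 m and ((x of nut1_c in the frame of scoop between -0.055 and 0.055 m and y of nut1_c in the frame of scoop between -0.046 and 0.046 m and z of nut1_c in the frame of scoop between 0 and 0.02 m) or (x of nut2_c in the frame of scoop between -0.055 and 0.055 m and y of nut2_c in the frame of scoop between -0.046 and 0.046 m and z of nut2_c in the frame of scoop between 0 and 0.02 m) or (x of nut3_c in the frame of scoop between -0.055 and 0.055 m and y of nut3_c in the frame of scoop between -0.046 and 0.046 m and z of nut3_c in the frame of scoop between 0 and 0.02 m) or (x of nut4_c in the frame of scoop between -0.055 and 0.055 m and y of nut4_c in the frame of scoop between -0.046 and 0.046 m and z of nut4_c in the frame of scoop between 0 and 0.02 m) or (x of nut5_c in the frame of scoop between -0.055 and 0.055 m and y of nut5_c in the frame of scoop between -0.046 and 0.046 m and z of nut5_c in the frame of scoop between 0 and 0.02 m))), for 0.2 s.
2. all nuts lie in the basket's bin and every waiting sleeve stands in a cell (x of nut1_c in the frame of basket between -0.068 and 0.068 m and y of nut1_c in the frame of basket between -0.056 and 0.056 m and z of nut1_c in the frame of basket between 0 and 0.045 m and x of nut2_c in the frame of basket between -0.068 and 0.068 m and y of nut2_c in the frame of basket between -0.056 and 0.056 m and z of nut2_c in the frame of basket between 0 and 0.045 m and x of nut3_c in the frame of basket between -0.068 and 0.068 m and y of nut3_c in the frame of basket between -0.056 and 0.056 m and z of nut3_c in the frame of basket between 0 and 0.045 m and x of nut4_c in the frame of basket between -0.068 and 0.068 m and y of nut4_c in the frame of basket between -0.056 and 0.056 m and z of nut4_c in the frame of basket between 0 and 0.045 m and x of nut5_c in the frame of basket between -0.068 and 0.068 m and y of nut5_c in the frame of basket between -0.056 and 0.056 m and z of nut5_c in the frame of basket between 0 and 0.045 m and ((x of sleeve1_c in the frame of rack between -0.046 and -0.03 m and y of sleeve1_c in the frame of rack between -0.056 and -0.04 m) or (x of sleeve1_c in the frame of rack between -0.046 and -0.03 m and y of sleeve1_c in the frame of rack between -0.008 and 0.008 m) or (x of sleeve1_c in the frame of rack between -0.046 and -0.03 m and y of sleeve1_c in the frame of rack between 0.04 and 0.056 m) or (x of sleeve1_c in the frame of rack between 0.03 and 0.046 m and y of sleeve1_c in the frame of rack between -0.056 and -0.04 m) or (x of sleeve1_c in the frame of rack between 0.03 and 0.046 m and y of sleeve1_c in the frame of rack between -0.008 and 0.008 m) or (x of sleeve1_c in the frame of rack between 0.03 and 0.046 m and y of sleeve1_c in the frame of rack between 0.04 and 0.056 m)) and z of sleeve1_c in the frame of rack between 0.012 and 0.02 m and angle between the z axis of each of sleeve1_c, sleeve2_c, sleeve3_c, sleeve4_c and the z axis of rack, either way round below 0.15 rad and ((x of sleeve2_c in the frame of rack between -0.046 and -0.03 m and y of sleeve2_c in the frame of rack between -0.056 and -0.04 m) or (x of sleeve2_c in the frame of rack between -0.046 and -0.03 m and y of sleeve2_c in the frame of rack between -0.008 and 0.008 m) or (x of sleeve2_c in the frame of rack between -0.046 and -0.03 m and y of sleeve2_c in the frame of rack between 0.04 and 0.056 m) or (x of sleeve2_c in the frame of rack between 0.03 and 0.046 m and y of sleeve2_c in the frame of rack between -0.056 and -0.04 m) or (x of sleeve2_c in the frame of rack between 0.03 and 0.046 m and y of sleeve2_c in the frame of rack between -0.008 and 0.008 m) or (x of sleeve2_c in the frame of rack between 0.03 and 0.046 m and y of sleeve2_c in the frame of rack between 0.04 and 0.056 m)) and z of sleeve2_c in the frame of rack between 0.012 and 0.02 m and ((x of sleeve3_c in the frame of rack between -0.046 and -0.03 m and y of sleeve3_c in the frame of rack between -0.056 and -0.04 m) or (x of sleeve3_c in the frame of rack between -0.046 and -0.03 m and y of sleeve3_c in the frame of rack between -0.008 and 0.008 m) or (x of sleeve3_c in the frame of rack between -0.046 and -0.03 m and y of sleeve3_c in the frame of rack between 0.04 and 0.056 m) or (x of sleeve3_c in the frame of rack between 0.03 and 0.046 m and y of sleeve3_c in the frame of rack between -0.056 and -0.04 m) or (x of sleeve3_c in the frame of rack between 0.03 and 0.046 m and y of sleeve3_c in the frame of rack between -0.008 and 0.008 m) or (x of sleeve3_c in the frame of rack between 0.03 and 0.046 m and y of sleeve3_c in the frame of rack between 0.04 and 0.056 m)) and z of sleeve3_c in the frame of rack between 0.012 and 0.02 m and ((x of sleeve4_c in the frame of rack between -0.046 and -0.03 m and y of sleeve4_c in the frame of rack between -0.056 and -0.04 m) or (x of sleeve4_c in the frame of rack between -0.046 and -0.03 m and y of sleeve4_c in the frame of rack between -0.008 and 0.008 m) or (x of sleeve4_c in the frame of rack between -0.046 and -0.03 m and y of sleeve4_c in the frame of rack between 0.04 and 0.056 m) or (x of sleeve4_c in the frame of rack between 0.03 and 0.046 m and y of sleeve4_c in the frame of rack between -0.056 and -0.04 m) or (x of sleeve4_c in the frame of rack between 0.03 and 0.046 m and y of sleeve4_c in the frame of rack between -0.008 and 0.008 m) or (x of sleeve4_c in the frame of rack between 0.03 and 0.046 m and y of sleeve4_c in the frame of rack between 0.04 and 0.056 m)) and z of sleeve4_c in the frame of rack between 0.012 and 0.02 m), for 0.2 s.
3. the timer knob is pressed down and turned past its catch (value of joint timer_push above 0.003 m and value of joint timer above 0.4 rad).
At the end, for the whole second after the job is handed in: Nuts in the bin; each sleeve upright (0.15 rad) in a cell, within 8 mm of its centre and 4 mm of its floor; scoop flat on the mat, blade within 60 mm and 0.4 rad of its place; timer within 0.2 rad of the long mark (1.222) and sprung up (1.5 mm); all at rest (all of step 2 and distance of each of loaded1_c, loaded2_c, loaded3_c, loaded4_c, loaded5_c, loaded6_c from where it was at the start of the episode below 0.012 m and angle between each of loaded1_c, loaded2_c, loaded3_c, loaded4_c, loaded5_c, loaded6_c's own z axis and vertical below 0.15 rad and horizontal distance between scoop and mat below 0.06 m and angle between scoop's own z axis and vertical below 0.06 rad and height (world z) of scoop below 0.008 m and angle between the x axis of scoop and the x axis of mat, either way round below 0.4 rad and value of joint timer between 1.022 and 1.422 rad and value of joint timer_push below 0.0015 m and linear speed of scoop below 0.03 m/s); the robot touches nothing.
It fails at once if a sleeve already standing in the rack is lifted out or tipped over (distance of any of loaded1_c, loaded2_c, loaded3_c, loaded4_c, loaded5_c, loaded6_c from where it was at the start of the episode above 0.015 m).
It fails at once if the culture dish is knocked aside (distance of dish_c from where it was at the start of the episode above 0.03 m).
It fails at once if the timer knob is forced past its catch without being pressed down (value of joint timer between 0.25 and 0.45 rad and value of joint timer_push below 0.0025 m).
Of nut1, nut2, nut3, nut4, nut5 only 3 to 5 are there at a start; the rules pass over those that are not, and their reading is None.
Of loaded1, loaded2, loaded3, loaded4, loaded5, loaded6 only 1 to 2 are there at a start; the rules pass over those that are not, and their reading is None.
Of sleeve1, sleeve2, sleeve3, sleeve4 only 3 to 4 are there at a start; the rules pass over those that are not, and their reading is None.
At some moment in a run one of sleeve1, sleeve2, sleeve3, sleeve4 may be knocked a few centimetres aside while the robot is not near it.
It also fails if it takes over 208 s, if anything falls off the work surface, if the arm or the gripper's body presses on something with over 40 N, if the wrist force passes 120 N, or if a joint passes its speed limit or range.

## Robot

A 6-joint arm with a two-finger parallel gripper is mounted at the origin on the work surface. World frame = base frame: x ahead of the robot, y to its left, z up, the work surface at z = 0. Lengths are in m, angles in rad, forces in N, time in s.
With the tool pointing down it reaches from about 0.35 to 0.85 m from the base axis. Payload 8.1 kg.
Tool frame: the origin (TCP) lies at the very end of the fingers, on their centre line; the grasp point (between the pads) lies robot.grip_point_offset behind it (robot.grip_point_offset is the distance from the TCP to the grasp point, in m); z points along the fingers, y is the line along which they close (so a half turn about z gives the same grasp; the last joint's range is limited). The gripper opens to 93 mm and grips with 3 to 60 N. Pads are 15 mm wide; open, the fingers measure 128 mm over their backs; the gripper's body (75 mm by 188 mm) begins 65 mm behind the grasp point.
Start: joints at [-1.199, 0.13, 1.488, -0, 1.523, -0.085], TCP at [0.265, -0.538, 0.196] pointing down, gripper open.
Joint ranges: [-2.96, 2.96], [-0.89, 2.26], [0.02, 2.5], [-1.34, 4.48], [0, 2.73], [-2.66, 2.66]. Speed limits (rad/s): [2.39, 2.39, 2.79, 3.14, 3.14, 3.14].

## Interface

Orientations are given as a rotation vector (axis times angle).
In Python, from plant import robot, eyes gives the robot as it stands. The module is installed in compiled form; this text tells all that it offers.
- The arm moves only by the tool apply_moves, never from a script. Its argument "steps" is one flat list of numbers, 7 for each row, row after row: the shift along the tool's x, y, z in units of 30 mm (1.0 is 30 mm), then the turn, a rotation vector about the tool's x, y, z in units of 6 degrees (1.0 is 6 degrees), then the opening in per cent of the stroke, from 0 (shut) to 100 (fully open). In form: [dx, dy, dz, ax, ay, az, fingers, dx, dy, dz, ax, ay, az, fingers, ...]. A call has 1 to 12 rows; each row shifts and turns the commanded pose from where the row before left it, along the tool's axes as they then stand; what a row does not reach is not made up. A row lasts 1/12 s, in which the tool goes at most 41.7 mm and 7.16 degrees, less where a joint would pass 70% of its speed; a pose out of reach is approached as far as the arm can. A call is refused whole if a number of a shift passes 1 or a number of a turn 1, either way. A call with a gripper value outside its range is refused whole. The fingers move at their own pace and stop on an object; "grip_force" is the grip in N (left out, the last holds). Time passes only in rows, so rows that do not move let the fingers close. It gives the time, the measured TCP pose, the force, the opening and the grip force at its end, in the units of the state.
- robot.read_state(): the state, without advancing time (a new reading comes with each control period).
- eyes.read_camera(name): name is "scene" or "top"; returns the picture (420x560x3 uint8, red, green, blue); there is no depth.
- eyes.calibration(name): a dict with "K" (3x3 intrinsics, pixels), "R" (3x3) and "t" (3): a world point X has camera coordinates R X + t. Camera axes: x right, y down, z forward; pixel columns grow to the right and rows downward; lengths in m; the calibration is good to about 2 mm. A picture is of the moment at which its call begins. calibration takes no time and is no camera call.
- robot.close_job(): hands the job in; it is judged then, once.
Trained networks look in the newest picture that a camera, given by its name, has taken for a name from the list of things; names that differ only in an ending like _2 or _b are one class to them, and where a whole thing is asked for, a point or a joint stands for the part that bears it (a point fixed in the world has none). Each returns a list of dicts, best first, with "conf" (0 to 1); they miss things now and then, are a little off and sometimes report something else, mostly with a low value. They report only what shows in the picture. A call takes as long as a camera call.
- eyes.search_frame(camera, thing): "rect" ([left, top, width, height] in pixels, round what is visible of it).
- eyes.place_of(camera, thing): "xy" ([column, row] in pixels: a listed point, or the origin of a listed thing).
The state is a dict: "t": time; "q": joint angles; "dq": joint speeds; "joint_torque": joint torques, N m; "tool_pos": TCP position; "orientation": TCP orientation; "force": force on the tool from outside, world axes, zero at the start; "wrist_torque": the same for the moment, N m; "opening": finger opening in m; "gripper_force": force on a finger pad.
Only numpy, scipy, OpenCV 4.12 (cv2) and the standard library are available. Lean on these libraries where they do the work, as an engineer would, in place of code of your own. Each camera call takes 0.05 s, during which the arm holds its last target. There are 200 camera calls.

## Working session

There is one attempt and no reset: what is moved stays moved. The work goes in short steps, Python scripts to look and compute and a tool call to move; the robot and the scene stay as the last step left them, time stands still between calls to the robot, and variables do not carry over. Pictures are saved under pics/ and viewed, at most 14 in all, crops included, and the job is handed in when it is done.

Besides the shell and the picture viewer there is one more tool, called after ">>>" by a JSON object that holds its "name" and its "arguments". apply_moves: Moves the arm, as the interface text tells. Its arguments: {"type":"object","properties":{"steps":{"type":"array"},"grip_force":{"type":"number"}},"required":["steps"]}

```bash
mkdir -p pics; cat > h.py <<'E'
import numpy as np, cv2
from plant import robot, eyes
from scipy.spatial.transform import Rotation as Ro
def cal(c):
    k=eyes.calibration(c); return np.array(k["K"]),np.array(k["R"]),np.array(k["t"])
def proj(c,X):
    K,R,t=cal(c); p=K@(R@np.array(X,float)+t); return p[:2]/p[2]
def atz(c,uv,z):
    K,R,t=cal(c); d=R.T@np.linalg.solve(K,[uv[0],uv[1],1]); o=-R.T@t
    return o+d*(z-o[2])/d[2]
def tri(a,b):  # scene px, top px
    A=[];
    for c,uv in (("scene",a),("top",b)):
        K,R,t=cal(c); P=K@np.c_[R,t]; A+=[uv[0]*P[2]-P[0],uv[1]*P[2]-P[1]]
    v=np.linalg.svd(np.array(A))[2][-1]; return v[:3]/v[3]
def snap(c,f):
    im=eyes.read_camera(c); cv2.imwrite(f"pics/{f}.png",cv2.cvtColor(im,cv2.COLOR_RGB2BGR)); return im
E
python3 - <<'E'
from h import *
for c in ("scene","top"): 
    snap(c,c+"0"); K,R,t=cal(c); print(c,K[0,0],(-R.T@t).round(3))
Z={"basket":.08,"rack":.136,"sleeve1_c":.019,"loaded1_c":.152,"scoop":.003,"scoop_handle":.037,"mat":0,"nut1_c":.0105,"knob":.18,"dish_c":.007}
for n,z in Z.items():
    for c in ("top","scene"):
        for d in eyes.place_of(c,n): print(n,c,np.round(d["xy"],1),round(d["conf"],2),atz(c,d["xy"],z)[:2].round(4))
s=robot.read_state(); print(s, robot.grip_point_offset)
E
```

```text
scene 408.97405474157904 [ 1.212 -0.579  0.801]
top 492.3451284247031 [ 0.345 -0.037  1.295]
basket top [240.4 223.9] 0.84 [0.5518 0.0448]
basket scene [299.9 220.6] 0.97 [0.5339 0.0527]
rack top [288.4 221.8] 0.81 [ 0.549  -0.0736]
rack scene [268.4 225.1] 0.97 [ 0.5454 -0.0703]
sleeve1_c top [406.1 285. ] 0.62 [ 0.4095 -0.3804]
loaded1_c scene [267.4 224. ] 0.28 [ 0.5562 -0.0816]
scoop top [161.1 252.7] 0.87 [0.4849 0.2567]
scoop scene [332.5 207.8] 0.63 [0.4832 0.2466]
scoop_handle top [121.9 263.8] 0.78 [0.4514 0.3474]
scoop_handle scene [346.3 186.3] 0.95 [0.4598 0.3362]
mat top [157.8 253.2] 0.84 [0.4838 0.266 ]
mat scene [336.5 209.1] 0.63 [0.4944 0.2541]
nut1_c top [169.5 262.1] 0.59 [0.4599 0.2316]
knob top [353.1 219.1] 0.59 [ 0.5498 -0.221 ]
knob top [167.4 263.8] 0.31 [0.4408 0.2008]
knob scene [221.2 231.6] 0.65 [ 0.5329 -0.2036]
dish_c top [201.4 163.1] 0.81 [0.7304 0.1603]
dish_c top [409.2 283.3] 0.46 [ 0.4146 -0.3918]
dish_c scene [378.6 258. ] 0.96 [0.7396 0.1644]
{'t': 1.1, 'q': array([-1.19941535e+00,  1.30373896e-01,  1.48817798e+00, -1.08906511e-05,
        1.52299524e+00, -8.54090812e-02]), 'dq': array([ 0.00059536, -0.00051628, -0.00083116, -0.00052269,  0.00055578,
        0.0005168 ]), 'joint_torque': array([ 1.03031543e-03, -5.59776485e+01, -4.92057216e+01,  7.66811427e-02,
        2.27151794e-02, -4.55513813e-06]), 'tool_pos': array([ 0.26466009, -0.5384965 ,  0.19646293]), 'orientation': array([ 3.05996315e+00,  7.11292438e-01, -6.71840851e-06]), 'force': array([-0.13724418, -0.10028265,  0.39346659]), 'wrist_torque': array([ 0.0249944 , -0.05475233, -0.01985717]), 'gripper_force': 0.0, 'opening': 0.09307382949405867} 0.0188
```

View pics/top0.png

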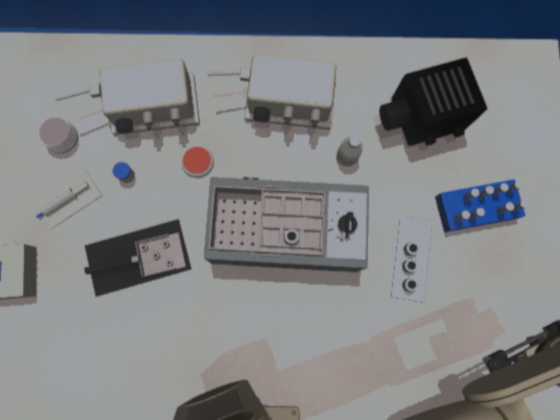

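View pics/scene0.png

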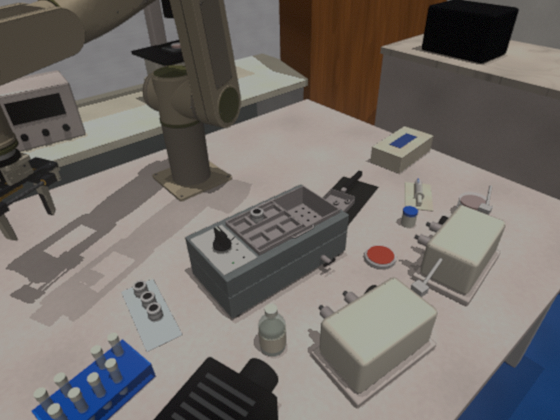

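The top view shows the cleaner at (210–368, 180–268), one loaded sleeve at (291,236), three waiting sleeves at (412,248), (410,266), (410,285), and the scoop at (160,255) with about 4 nuts. I'll zoom in.

```bash
python3 - <<'E'
from h import *
im=cv2.imread("pics/top0.png")
cv2.imwrite("pics/z1.png",cv2.resize(im[170:280,200:375],None,fx=4.5,fy=4.5,interpolation=cv2.INTER_CUBIC))
a=cv2.resize(im[215:300,80:195],None,fx=5,fy=5,interpolation=cv2.INTER_CUBIC)
b=cv2.resize(im[215:300,390:435],None,fx=5,fy=5,interpolation=cv2.INTER_CUBIC)
cv2.imwrite("pics/z2.png",np.hstack([a,b]))
E
```

```text
(no output)
```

View pics/z1.png

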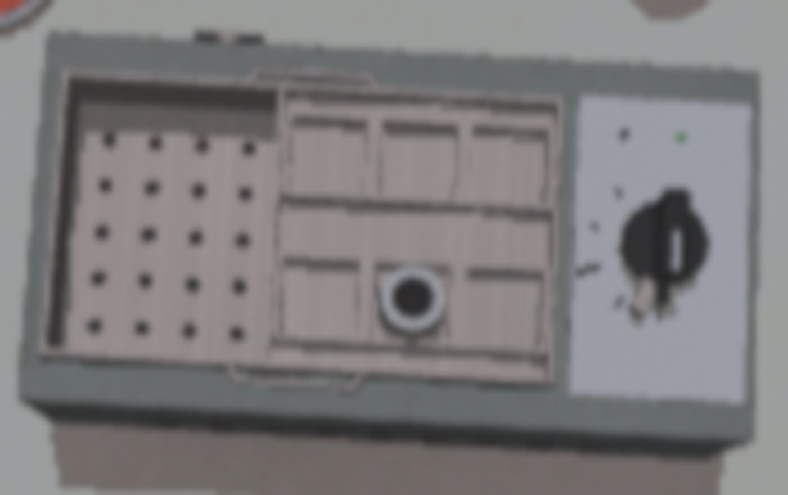

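View pics/z2.png

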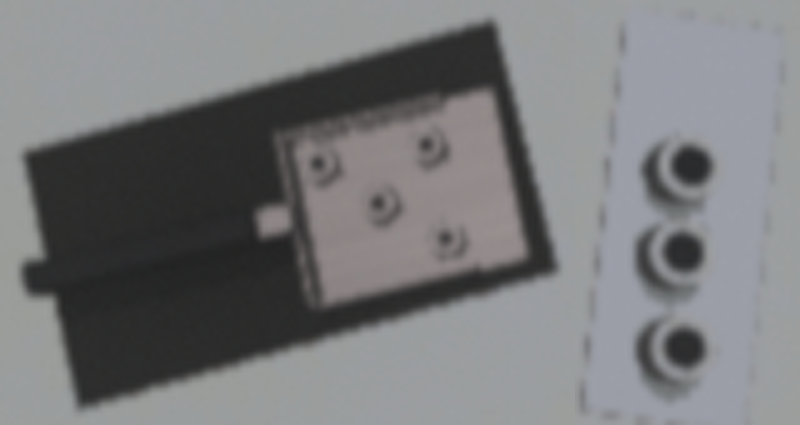

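The crops show 4 nuts on the scoop, the loaded sleeve in cell 2, and the pointer of the knob bar roughly toward -x. The corner pixels are clear enough to fit the cleaner, mat and sleeves.

```bash
python3 - <<'E'
from h import *
from scipy.optimize import least_squares
def px(p,s,o): return (np.array(p,float)+.5)/s-.5+o
def fit(pts,mod,z,o,s,c="top"):
    W=np.array([atz(c,px(p,s,o),zz)[:2] for p,zz in zip(pts,z)]); mod=np.array(mod,float)
    f=lambda q:((np.c_[np.cos(q[2])*mod[:,0]-np.sin(q[2])*mod[:,1],np.sin(q[2])*mod[:,0]+np.cos(q[2])*mod[:,1]]+q[:2])-W).ravel()
    best=min((least_squares(f,[*W.mean(0),a]) for a in (0,1.5,-1.5,3)),key=lambda r:r.cost)
    print(best.x.round(4),(best.fun*1000).round(1)); return best.x
# cleaner in basket frame: x±.1, y .0725/-.3125
o=np.array([200,170])
print("cleaner");q=fit([(48,32),(760,70),(752,438),(20,398)],[(.1,.0725),(.1,-.3125),(-.1,-.3125),(-.1,.0725)],[.14]*4,o,4.5)
print("rimEnd");fit([(65,72),(40,355)],[(.076,.0595),(-.076,.0595)],[.15]*2,o,4.5)
print("rim");W=[atz("top",px(p,4.5,o),.15)[:2].round(4) for p in [(65,72),(563,98),(553,382),(40,355)]];print(*W)
print("ring loaded",atz("top",px((412,298),4.5,o),.168).round(4))
print("knob",atz("top",px((665,243),4.5,o),.16).round(4))
print("mat");m=fit([(25,152),(492,22),(556,268),(80,408)],[(-.187,-.07),(.07,-.07),(.07,.07),(-.187,.07)],[.003]*4,np.array([80,215]),5)
m=fit([(25,152),(492,22),(556,268),(80,408)],[(-.187,.07),(.07,.07),(.07,-.07),(-.187,-.07)],[.003]*4,np.array([80,215]),5)
print("blade front",[atz("top",px(p,5,np.array([80,215])),.0055).round(4) for p in ((492,88),(527,260))])
print("handle end",atz("top",px((32,277),5,np.array([80,215])),.048).round(4), "neck", atz("top",px((272,220),5,np.array([80,215])),.04).round(4))
for p in ((117,165),(111,253),(111,348)): print("sl",atz("top",px(p,5,np.array([390,215])),.035).round(4))
for n in ("sleeve1_c",):
  for d in eyes.search_frame("scene",n)+eyes.search_frame("top",n): print(np.round(d["rect"]),d["conf"])
R=Ro.from_rotvec(robot.read_state()["orientation"]).as_matrix();print(R.round(3))
E
```

```text
cleaner
[ 0.5549  0.0492 -0.0401] [ 1.2  0.7  1.3 -0.8 -1.4 -1.6 -1.1  1.8]
rimEnd
[ 0.5534  0.05   -0.0483] [ 0.2 -0.  -0.2  0. ]
rim
[0.632  0.1057] [ 0.6216 -0.1593] [ 0.4704 -0.1532] [0.4805 0.113 ]
ring loaded [ 0.5106 -0.0792  0.168 ]
knob [ 0.5425 -0.2107  0.16  ]
mat
[ 0.4904  0.2624 -1.2729] [-133.7  -39.5 -131.6  -41.9  132.4   39.5  132.9   41.9]
[ 0.4904  0.2624 -1.2732] [ 0.2  1.6  2.2 -0.8 -1.4 -1.6 -0.9  0.9]
blade front [array([0.5397, 0.2145, 0.0055]), array([0.4492, 0.1915, 0.0055])]
handle end [0.4335 0.4336 0.048 ] neck [0.4648 0.3166 0.04  ]
sl [ 0.5042 -0.3975  0.035 ]
sl [ 0.459  -0.3926  0.035 ]
sl [ 0.4109 -0.3906  0.035 ]
[134. 278.  18.  21.] 0.58
[222. 184. 118.  72.] 0.23
[402. 279.  15.  13.] 0.65
[[ 0.897  0.441  0.   ]
 [ 0.441 -0.897 -0.   ]
 [ 0.     0.    -1.   ]]
```

```bash
cat >> h.py <<'E'
from scipy.spatial.transform import Slerp
def down(yaw,tilt=0):
    """tool down, tool x at world yaw(deg); tilt: rotate about tool y (deg)"""
    return Ro.from_euler('z',yaw,degrees=True)*Ro.from_euler('x',180,degrees=True)*Ro.from_euler('y',tilt,degrees=True)
def plan(wps,step=.029,start=None):
    """wps: (pos, Rot, fingers[, n]); prints rows of 7 in move units, 12 per call"""
    s=robot.read_state(); p,R=start or (np.array(s["tool_pos"]),Ro.from_rotvec(s["orientation"]))
    rows=[]
    for w in wps:
        p1,R1,f=np.array(w[0],float),w[1],w[2]
        ang=(R.inv()*R1).magnitude(); n=w[3] if len(w)>3 else int(max(np.ceil(np.linalg.norm(p1-p)/step),np.ceil(np.degrees(ang)/5.9),1))
        p0,R0=p,R; sl=Slerp([0,1],Ro.concatenate([R0,R1]))
        for k in range(1,n+1):
            d=np.round(R.inv().apply(p0+(p1-p0)*k/n-p)/.03,2)
            a=np.round(np.degrees((R.inv()*sl(k/n)).as_rotvec())/6,2)
            p=p+R.apply(d*.03); R=R*Ro.from_rotvec(np.radians(a*6)); rows.append([*d,*a,f])
    for i in range(0,len(rows),12): print(", ".join(", ".join(f"{v+0:g}" for v in r) for r in rows[i:i+12]),"\n")
    print(len(rows),"rows; end",p.round(4)); return p,R
def st():
    s=robot.read_state(); R=Ro.from_rotvec(s["orientation"]).as_matrix()
    print("t",round(s["t"],2),"pos",s["tool_pos"].round(4),"x",R[:,0].round(3),"z",R[:,2].round(3),"F",s["force"].round(2),"M",s["wrist_torque"].round(2),"open",round(s["opening"],4),s["gripper_force"],"q",s["q"].round(2))
E
python3 - <<'E'
from h import *
px=lambda p:(np.array(p)+.5)/4.5-.5+np.array([200,170])
print("rack",atz("top",px((416,232)),.15).round(4))
for p in ((353.1,219.1),): print("knob tri",tri((221.2,231.6),p).round(4), "handle",tri((346.3,186.3),(121.9,263.8)).round(4),"rack",tri((268.4,225.1),(288.4,221.8)).round(4),"basket",tri((299.9,220.6),(240.4,223.9)).round(4))
plan([((.42,-.30,.27),down(45),100),((.40,.1,.27),down(80),100),((.4565,.343,.20),down(104.7),100)])
E
```

```text
rack [ 0.5482 -0.0818  0.15  ]
knob tri [ 0.5481 -0.2162  0.1959] handle [0.4513 0.3493 0.0277] rack [ 0.5486 -0.0732  0.1394] basket [0.5483 0.0425 0.0942]
0.74, -0.44, -0.22, 0, 0, -0.29, 100, 0.76, -0.42, -0.23, 0, 0, -0.28, 100, 0.76, -0.4, -0.22, 0, 0, -0.29, 100, 0.78, -0.37, -0.22, 0, 0, -0.28, 100, 0.79, -0.35, -0.22, 0, 0, -0.29, 100, 0.8, -0.32, -0.23, 0, 0, -0.28, 100, 0.8, -0.3, -0.22, 0, 0, -0.29, 100, 0.82, -0.28, -0.22, 0, 0, -0.28, 100, 0.83, -0.26, -0.23, 0, 0, -0.29, 100, 0.83, -0.22, -0.22, 0, 0, -0.28, 100, 0.84, -0.21, -0.22, 0, 0, -0.29, 100, 0.64, -0.71, 0, 0, 0, -0.42, 100 

0.67, -0.67, 0, 0, 0, -0.41, 100, 0.7, -0.65, 0, 0, 0, -0.42, 100, 0.72, -0.62, 0, 0, 0, -0.42, 100, 0.76, -0.59, 0, 0, 0, -0.41, 100, 0.77, -0.55, 0, 0, 0, -0.42, 100, 0.8, -0.51, 0, 0, 0, -0.42, 100, 0.83, -0.49, 0, 0, 0, -0.41, 100, 0.84, -0.44, 0, 0, 0, -0.42, 100, 0.86, -0.41, 0, 0, 0, -0.42, 100, 0.88, -0.37, 0, 0, 0, -0.41, 100, 0.89, -0.33, 0, 0, 0, -0.42, 100, 0.91, -0.29, 0, 0, 0, -0.41, 100 

0.92, -0.26, 0, 0, 0, -0.42, 100, 0.92, 0.05, 0.26, 0, 0, -0.46, 100, 0.92, 0.09, 0.26, 0, 0, -0.46, 100, 0.92, 0.14, 0.26, 0, 0, -0.45, 100, 0.9, 0.18, 0.26, 0, 0, -0.46, 100, 0.9, 0.23, 0.26, 0, 0, -0.46, 100, 0.88, 0.27, 0.25, 0, 0, -0.46, 100, 0.87, 0.31, 0.26, 0, 0, -0.45, 100, 0.86, 0.35, 0.26, 0, 0, -0.46, 100, 0.83, 0.39, 0.26, 0, 0, -0.46, 100 

34 rows; end [0.4565 0.3429 0.2   ]
```

>>> {"name": "apply_moves", "arguments": {"steps": [0.74,-0.44,-0.22,0,0,-0.29,100,0.76,-0.42,-0.23,0,0,-0.28,100,0.76,-0.4,-0.22,0,0,-0.29,100,0.78,-0.37,-0.22,0,0,-0.28,100,0.79,-0.35,-0.22,0,0,-0.29,100,0.8,-0.32,-0.23,0,0,-0.28,100,0.8,-0.3,-0.22,0,0,-0.29,100,0.82,-0.28,-0.22,0,0,-0.28,100,0.83,-0.26,-0.23,0,0,-0.29,100,0.83,-0.22,-0.22,0,0,-0.28,100,0.84,-0.21,-0.22,0,0,-0.29,100,0.64,-0.71,0,0,0,-0.42,100]}}

```text
t: 2.2
tool_pos: [0.4206, -0.2707, 0.2712]
orientation: [2.872, 1.268, 0.002]
force: [0.8, -0.3, 0.4]
opening: 0.093
gripper_force: 0.0
```

>>> {"name": "apply_moves", "arguments": {"steps": [0.67,-0.67,0,0,0,-0.41,100,0.7,-0.65,0,0,0,-0.42,100,0.72,-0.62,0,0,0,-0.42,100,0.76,-0.59,0,0,0,-0.41,100,0.77,-0.55,0,0,0,-0.42,100,0.8,-0.51,0,0,0,-0.42,100,0.83,-0.49,0,0,0,-0.41,100,0.84,-0.44,0,0,0,-0.42,100,0.86,-0.41,0,0,0,-0.42,100,0.88,-0.37,0,0,0,-0.41,100,0.89,-0.33,0,0,0,-0.42,100,0.91,-0.29,0,0,0,-0.41,100]}}

```text
t: 3.2
tool_pos: [0.4013, 0.0727, 0.2702]
orientation: [2.448, 1.968, 0.001]
force: [0.0, 0.1, -0.6]
opening: 0.0928
gripper_force: 0.0
```

>>> {"name": "apply_moves", "arguments": {"steps": [0.92,-0.26,0,0,0,-0.42,100,0.92,0.05,0.26,0,0,-0.46,100,0.92,0.09,0.26,0,0,-0.46,100,0.92,0.14,0.26,0,0,-0.45,100,0.9,0.18,0.26,0,0,-0.46,100,0.9,0.23,0.26,0,0,-0.46,100,0.88,0.27,0.25,0,0,-0.46,100,0.87,0.31,0.26,0,0,-0.45,100,0.86,0.35,0.26,0,0,-0.46,100,0.83,0.39,0.26,0,0,-0.46,100,0,0,0,0,0,0,100,0,0,0,0,0,0,100]}}

```text
t: 4.2
tool_pos: [0.4559, 0.3435, 0.1988]
orientation: [-1.916, -2.488, 0.004]
force: [-0.2, -0.5, 0.4]
opening: 0.0933
gripper_force: 0.0
```

```bash
python3 - <<'E'
from h import *
st()
Y=104.7
plan([((.4565,.343,.06),down(Y),100),((.4565,.343,.018),down(Y),100,3)])
E
```

```text
t 4.2 pos [0.4559 0.3435 0.1988] x [-0.255  0.967 -0.001] z [-0.002 -0.001 -1.   ] F [-0.23 -0.47  0.37] M [-0.01 -0.09  0.06] open 0.0933 0.0 q [ 0.56  0.05  1.57 -0.    1.52  0.3 ]
0, 0.01, 0.93, 0, 0, 0, 100, -0.01, 0, 0.92, -0.01, 0, 0.01, 100, 0, 0.01, 0.93, 0, 0, 0, 100, 0, 0, 0.92, -0.01, 0.01, 0, 100, -0.01, 0, 0.93, 0, 0, 0.01, 100, 0, 0, 0.47, 0, 0, 0, 100, 0, 0, 0.46, 0, 0, 0, 100, 0, 0, 0.47, 0, 0, 0, 100 

8 rows; end [0.4564 0.343  0.0179]
```

>>> {"name": "apply_moves", "arguments": {"steps": [0,0.01,0.93,0,0,0,100,0,0,0.92,0,0,0,100,0,0,0.93,0,0,0,100,0,0,0.92,0,0,0,100,0,0,0.93,0,0,0,100,0,0,0.47,0,0,0,100,0,0,0.47,0,0,0,100,0,0,0.46,0,0,0,100,0,0,0,0,0,0,100]}}

```text
t: 4.95
tool_pos: [0.4553, 0.3408, 0.0169]
orientation: [-1.92, -2.485, 0.006]
force: [-0.3, 1.3, 0.4]
opening: 0.0928
gripper_force: 0.0
```

>>> {"name": "apply_moves", "arguments": {"steps": [0,0,0,0,0,0,12,0,0,0,0,0,0,12,0,0,0,0,0,0,10,0,0,0,0,0,0,0,0,0,0,0,0,0,0,0,0,0,0,0,0,0,0,0,0,0,0,0,0,0,0,0,0,0,0,0,0,0,0,0,0,0,0,0,0,0,0,0,0,0], "grip_force": 50}}

```text
t: 5.78
tool_pos: [0.4567, 0.343, 0.0191]
orientation: [-1.919, -2.488, 0.0]
force: [0.1, -0.4, -0.1]
opening: 0.0308
gripper_force: 0.0
```

```bash
python3 - <<'E'
from h import *
st()
E
```

```text
t 5.78 pos [0.4567 0.343  0.0191] x [-0.254  0.967 -0.   ] z [-0. -0. -1.] F [ 0.14 -0.4  -0.06] M [-0.   -0.06  0.03] open 0.0308 0.0 q [0.55 0.21 1.74 0.   1.2  0.3 ]
```

>>> {"name": "apply_moves", "arguments": {"steps": [0,0,0,0,0,0,0,0,0,0,0,0,0,0,0,0,0,0,0,0,0,0,0,0,0,0,0,0,0,0,0,0,0,0,0,0,0,-0.2,0,0,0,0,0,0,-0.4,0,0,0,0], "grip_force": 50}}

```text
t: 6.37
tool_pos: [0.455, 0.342, 0.0355]
orientation: [-1.918, -2.486, 0.006]
force: [-0.5, 0.1, -2.4]
opening: 0.0173
gripper_force: 50.0
```

```bash
python3 - <<'E'
from h import *
st(); snap("top","top1")
for n in ("scoop","scoop_handle"):
  for d in eyes.place_of("top",n): print(n,np.round(d["xy"],1),d["conf"],atz("top",d["xy"],{"scoop":.021,"scoop_handle":.055}[n]).round(4))
im=cv2.imread("pics/top1.png");cv2.imwrite("pics/z3.png",cv2.resize(im[205:310,80:205],None,fx=5,fy=5,interpolation=cv2.INTER_CUBIC))
E
```

```text
t 6.37 pos [0.455  0.342  0.0355] x [-0.254  0.967 -0.001] z [-0.004 -0.002 -1.   ] F [-0.48  0.11 -2.42] M [0.24 0.02 0.02] open 0.0173 49.98655021190643 q [0.55 0.19 1.73 0.   1.23 0.3 ]
scoop [159.3 254.3] 0.56 [0.4787 0.257  0.021 ]
scoop [121.5 264.6] 0.38 [0.4506 0.3532 0.021 ]
scoop_handle [122.  264.8] 0.55 [0.4473 0.3415 0.055 ]
```

View pics/z3.png

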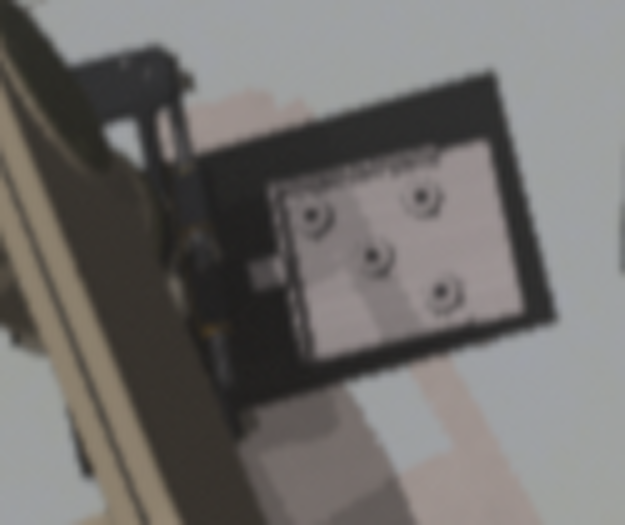

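```bash
sed -i 's/def plan(wps,step=.029,start=None):/def plan(wps,step=.029,start=None,ease=False):/; s|        for k in range(1,n+1):|        g=lambda k:(lambda x:10*x**3-15*x**4+6*x**5)(k/n) if ease else k/n\n        for k in range(1,n+1):|; s|(p1-p0)\*k/n-p|(p1-p0)*g(k)-p|; s|sl(k/n)|sl(g(k))|' h.py
cat >> h.py <<'E'
BX=np.array([.5540,.0495]); BY=-.043
def bas(x,y): c,s=np.cos(BY),np.sin(BY); return BX+[c*x-s*y,s*x+c*y]
E
python3 - <<'E'
from h import *
s=robot.read_state();p=s["tool_pos"];R=Ro.from_rotvec(s["orientation"])
f=[]
for q in ((492,140),(525,312)):
    w=atz("top",(np.array(q)+.5)/5-.5+np.array([80,205]),p[2]-.016+.0025); f.append(R.inv().apply(w-p)); print(w.round(4),f[-1].round(4))
m=(f[0]+f[1])/2; e=f[0]-f[1]; print("mid",m.round(4),"len",np.linalg.norm(e),"yaw err of scoop vs tool",np.degrees(np.arctan2(e[0],e[1])))
nb=R.inv().apply(atz("top",(np.array((265,272))+.5)/5-.5+np.array([80,205]),p[2]+.02)-p);print("neck",nb)
E
```

```text
[0.5357 0.2105 0.0254] [-0.1486  0.0414  0.0135]
[0.4465 0.1889 0.0254] [-0.1468 -0.0503  0.0132]
mid [-0.1477 -0.0045  0.0133] len 0.09171699279585006 yaw err of scoop vs tool -1.089395715603378
neck [-0.02905424 -0.00341304 -0.0200372 ]
```

```bash
cat >> h.py <<'E'
def tip(th,gap,c=.015,d=.1477,h=.016,zr=.150):
    t=np.radians(th); u=(d-c)*np.cos(t)-h*np.sin(t); v=(d-c)*np.sin(t)+h*np.cos(t)
    return np.array([*bas(.002,.058+u),zr+gap+v]),down(90+np.degrees(BY),th)
E
python3 - <<'E'
from h import *
st()
p,R=tip(0,.05); print(p)
s=robot.read_state()
q=s["tool_pos"]+[.0,0,.19]
plan([(q,Ro.from_rotvec(s["orientation"]),0,18),(p,R,0,17),(*tip(8,.02),0,13)],ease=True)
E
```

```text
t 6.52 pos [0.4579 0.3437 0.0389] x [-0.254  0.967  0.001] z [ 0.002  0.002 -1.   ] F [ 0.5   0.31 -3.87] M [ 0.19 -0.06 -0.05] open 0.0172 49.98599588871002 q [0.55 0.18 1.73 0.   1.23 0.3 ]
[0.56419572 0.23993775 0.216     ]
0, 0, -0.01, 0, 0, 0, 0, 0, 0, -0.06, 0, 0, 0, 0, 0, 0, -0.15, 0, 0, 0, 0, 0, 0, -0.26, 0, 0, 0, 0, 0, 0, -0.37, 0, 0, 0, 0, 0, 0, -0.48, 0, 0, 0, 0, 0, 0.01, -0.56, 0, 0, 0, 0, 0, 0, -0.62, 0, 0, 0, 0, 0, 0, -0.66, 0, 0, 0, 0, 0, 0, -0.65, 0, 0, 0, 0, 0, 0, -0.62, 0, 0, 0, 0, 0, 0, -0.56, 0, 0, 0, 0 

0.01, 0.01, -0.48, 0, 0, 0, 0, 0, 0, -0.37, 0, 0, 0, 0, 0, 0, -0.26, 0, 0, 0, 0, 0, 0, -0.15, 0, 0, 0, 0, 0, 0, -0.06, 0, 0, 0, 0, 0, 0, -0.01, 0, 0, 0, 0, -0.01, 0, 0, 0, 0, 0.01, 0, -0.05, 0.03, 0.01, 0, 0, 0.03, 0, -0.12, 0.08, 0.01, 0, 0, 0.08, 0, -0.19, 0.12, 0.02, 0, 0, 0.13, 0, -0.28, 0.18, 0.03, 0, 0, 0.19, 0, -0.35, 0.23, 0.03, 0.01, 0, 0.25, 0 

-0.4, 0.28, 0.04, 0, 0, 0.28, 0, -0.43, 0.31, 0.05, 0, -0.01, 0.3, 0, -0.42, 0.34, 0.05, 0, 0, 0.32, 0, -0.41, 0.35, 0.04, 0.01, 0, 0.31, 0, -0.35, 0.32, 0.05, 0, 0, 0.28, 0, -0.31, 0.29, 0.03, 0, 0, 0.24, 0, -0.23, 0.24, 0.03, 0, 0, 0.19, 0, -0.16, 0.17, 0.02, 0, 0, 0.13, 0, -0.09, 0.1, 0.01, 0, 0, 0.08, 0, -0.04, 0.04, 0.01, 0, 0, 0.04, 0, -0.01, 0.01, 0, 0, 0, 0, 0, 0, 0, 0, 0, 0.01, 0, 0 

0, 0, 0.01, 0, 0.03, 0, 0, -0.01, 0, 0.02, 0, 0.07, 0, 0, -0.01, 0, 0.04, 0, 0.12, 0, 0, -0.01, 0, 0.04, 0, 0.16, 0, 0, -0.02, 0, 0.05, 0, 0.18, 0, 0, -0.02, 0, 0.06, 0, 0.19, 0, 0, -0.02, 0, 0.05, 0, 0.18, 0, 0, -0.02, 0, 0.05, 0, 0.16, 0, 0, -0.01, 0, 0.03, 0, 0.12, 0, 0, -0.01, 0, 0.02, 0, 0.07, 0, 0, -0.01, 0, 0.01, 0, 0.03, 0, 0, 0, 0, 0, 0, 0.01, 0, 0 

48 rows; end [0.564  0.2364 0.2043]
```

>>> {"name": "apply_moves", "arguments": {"steps": [0,0,-0.01,0,0,0,0,0,0,-0.06,0,0,0,0,0,0,-0.15,0,0,0,0,0,0,-0.26,0,0,0,0,0,0,-0.37,0,0,0,0,0,0,-0.48,0,0,0,0,0,0,-0.56,0,0,0,0,0,0,-0.62,0,0,0,0,0,0,-0.66,0,0,0,0,0,0,-0.65,0,0,0,0,0,0,-0.62,0,0,0,0,0,0,-0.56,0,0,0,0]}}

```text
t: 7.52
tool_pos: [0.4572, 0.3432, 0.19]
orientation: [1.918, 2.487, 0.003]
force: [0.6, -0.2, -2.9]
opening: 0.0173
gripper_force: 50.0
```

>>> {"name": "apply_moves", "arguments": {"steps": [0.01,0.01,-0.48,0,0,0,0,0,0,-0.37,0,0,0,0,0,0,-0.26,0,0,0,0,0,0,-0.15,0,0,0,0,0,0,-0.06,0,0,0,0,0,0,-0.01,0,0,0,0,-0.01,0,0,0,0,0.01,0,-0.05,0.03,0.01,0,0,0.03,0,-0.12,0.08,0.01,0,0,0.08,0,-0.19,0.12,0.02,0,0,0.13,0,-0.28,0.18,0.03,0,0,0.19,0,-0.35,0.23,0.03,0,0,0.25,0]}}

```text
t: 8.52
tool_pos: [0.4831, 0.3179, 0.2238]
orientation: [-2.009, -2.415, 0.0]
force: [1.0, -0.2, -3.3]
opening: 0.0172
gripper_force: 50.0
```

>>> {"name": "apply_moves", "arguments": {"steps": [-0.4,0.28,0.04,0,0,0.28,0,-0.43,0.31,0.05,0,0,0.3,0,-0.42,0.34,0.05,0,0,0.32,0,-0.41,0.35,0.04,0,0,0.31,0,-0.35,0.32,0.05,0,0,0.28,0,-0.31,0.29,0.03,0,0,0.24,0,-0.23,0.24,0.03,0,0,0.19,0,-0.16,0.17,0.02,0,0,0.13,0,-0.09,0.1,0.01,0,0,0.08,0,-0.04,0.04,0.01,0,0,0.04,0,-0.01,0.01,0,0,0,0,0,0,0,0,0,0,0,0]}}

```text
t: 9.52
tool_pos: [0.563, 0.2397, 0.2142]
orientation: [-2.267, -2.174, -0.0]
force: [0.1, -0.9, -3.1]
opening: 0.0172
gripper_force: 50.0
```

>>> {"name": "apply_moves", "arguments": {"steps": [0,0,0.01,0,0.03,0,0,-0.01,0,0.02,0,0.07,0,0,-0.01,0,0.04,0,0.12,0,0,-0.01,0,0.04,0,0.16,0,0,-0.02,0,0.05,0,0.18,0,0,-0.02,0,0.06,0,0.19,0,0,-0.02,0,0.05,0,0.18,0,0,-0.02,0,0.05,0,0.16,0,0,-0.01,0,0.03,0,0.12,0,0,-0.01,0,0.02,0,0.07,0,0,-0.01,0,0.01,0,0.03,0,0,0,0,0,0,0,0,0]}}

```text
t: 10.52
tool_pos: [0.5631, 0.2355, 0.2024]
orientation: [-2.198, -2.105, -0.151]
force: [-0.0, 0.7, -2.7]
opening: 0.0173
gripper_force: 50.0
```

```bash
python3 - <<'E'
from h import *
st(); a=snap("top","top2");b=snap("scene","scene2")
A=cv2.resize(cv2.imread("pics/top2.png")[165:290,150:300],(600,500),interpolation=cv2.INTER_CUBIC)
B=cv2.resize(cv2.imread("pics/scene2.png")[150:270,240:390],(625,500),interpolation=cv2.INTER_CUBIC)
cv2.imwrite("pics/z4.png",cv2.resize(np.hstack([A,B]),(800,326)))
E
```

```text
t 10.52 pos [0.5631 0.2355 0.2024] x [0.043 0.99  0.137] z [ 0.006  0.137 -0.991] F [-0.04  0.67 -2.74] M [ 0.01 -0.05 -0.  ] open 0.0173 49.986217617988586 q [0.23 0.1  1.52 0.13 1.49 0.26]
```

View pics/z4.png

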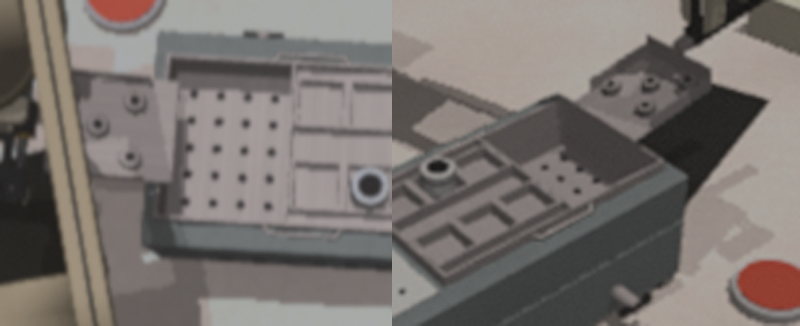

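>>> {"name": "apply_moves", "arguments": {"steps": [-0.02,-0.07,0.15,0,0,0,0,-0.02,-0.07,0.15,0,0,0,0,-0.02,-0.06,0.15,0,0,0,0,-0.01,0,0.08,0,0,0,0,0,0,0,0,0,0,0,0,0,0,0,0,0,0]}}

```text
t: 11.12
tool_pos: [0.5568, 0.2361, 0.1862]
orientation: [-2.197, -2.105, -0.15]
force: [-0.1, -0.8, -2.6]
opening: 0.0172
gripper_force: 50.0
```

>>> {"name": "apply_moves", "arguments": {"steps": [-0.01,0,0.08,0,0,0,0,0,0,0,0,0,0,0,0,0,0,0,0,0,0]}}

```text
t: 11.37
tool_pos: [0.5573, 0.2362, 0.1843]
orientation: [-2.197, -2.105, -0.152]
force: [-0.1, 0.6, -2.8]
opening: 0.0172
gripper_force: 50.0
```

```bash
python3 - <<'E'
from h import *
st()
E
```

```text
t 11.37 pos [0.5573 0.2362 0.1843] x [0.042 0.99  0.137] z [ 0.006  0.137 -0.991] F [-0.1   0.59 -2.78] M [-0.15 -0.04 -0.03] open 0.0172 49.98667359352112 q [0.23 0.09 1.56 0.13 1.45 0.26]
```

>>> {"name": "apply_moves", "arguments": {"steps": [-0.01,0,0.07,0,0,0,0,0,0,0,0,0,0,0,0,0,0,0,0,0,0]}}

```text
t: 11.62
tool_pos: [0.5572, 0.2362, 0.182]
orientation: [-2.197, -2.105, -0.151]
force: [0.4, 0.2, -0.4]
opening: 0.0174
gripper_force: 50.0
```

>>> {"name": "apply_moves", "arguments": {"steps": [-0.01,0,0.07,0,0,0,0,0,0,0,0,0,0,0,0,0,0,0,0,0,0]}}

```text
t: 11.87
tool_pos: [0.5572, 0.2362, 0.1799]
orientation: [-2.197, -2.105, -0.151]
force: [0.4, 0.5, 1.0]
opening: 0.0174
gripper_force: 50.0
```

```bash
python3 - <<'E'
from h import *
st()
E
```

```text
t 11.87 pos [0.5572 0.2362 0.1799] x [0.042 0.99  0.137] z [ 0.006  0.137 -0.991] F [0.44 0.54 1.03] M [-0.18 -0.04  0.01] open 0.0174 49.98877286911011 q [0.23 0.1  1.56 0.13 1.45 0.26]
```

```bash
sed -i 's/bas(.002,/bas(-.0045,/' h.py; python3 - <<'E'
from h import *
plan([(*tip(13,-.004),0,4),(*tip(13,-.004),0,5)])
a=tip(13,-.004)
plan([(*tip(k,-.004),0,3 ) for k in (18,23,28,33,38,43,46)],start=a)
E
```

```text
-0.01, 0, -0.1, 0, 0.21, 0, 0, -0.01, 0.01, -0.1, 0, 0.22, 0, 0, -0.01, 0, -0.1, 0, 0.21, 0, 0, 0, 0, -0.1, 0, 0.22, 0, 0, 0, 0, 0, 0, 0, 0, 0, 0, 0, 0, 0, 0, 0, 0, 0, 0, 0, 0, 0, 0, 0, 0, 0, 0, 0, 0, 0, 0, 0, 0, 0, 0, 0, 0, 0 

9 rows; end [0.5574 0.2333 0.1916]
-0.02, 0, -0.13, 0, 0.28, 0, 0, -0.02, 0, -0.13, 0, 0.28, 0, 0, -0.01, 0, -0.13, 0, 0.27, 0, 0, -0.02, 0, -0.13, 0, 0.28, 0, 0, -0.02, 0, -0.12, 0, 0.28, 0, 0, -0.01, 0, -0.13, 0, 0.28, 0, 0, -0.02, 0, -0.13, 0, 0.28, 0, 0, -0.02, 0, -0.13, 0, 0.27, 0, 0, -0.02, 0, -0.13, 0, 0.28, 0, 0, -0.02, 0, -0.13, 0, 0.28, 0, 0, -0.02, 0, -0.12, 0, 0.28, 0, 0, -0.01, 0, -0.13, 0, 0.27, 0, 0 

-0.02, 0, -0.13, 0, 0.28, 0, 0, -0.02, 0, -0.13, 0, 0.28, 0, 0, -0.01, 0, -0.13, 0, 0.28, 0, 0, -0.02, 0, -0.13, 0, 0.28, 0, 0, -0.02, 0, -0.12, 0, 0.27, 0, 0, -0.01, 0, -0.13, 0, 0.28, 0, 0, -0.01, 0, -0.08, 0, 0.17, 0, 0, -0.01, 0, -0.07, 0, 0.16, 0, 0, -0.01, 0, -0.08, 0, 0.17, 0, 0 

21 rows; end [0.5555 0.1884 0.2526]
```

>>> {"name": "apply_moves", "arguments": {"steps": [-0.01,0,-0.1,0,0.21,0,0,-0.01,0,-0.1,0,0.22,0,0,-0.01,0,-0.1,0,0.21,0,0,0,0,-0.1,0,0.22,0,0,0,0,0,0,0,0,0,0,0,0,0,0,0,0,0,0,0,0,0,0,0,0,0,0,0,0,0,0]}}

```text
t: 12.53
tool_pos: [0.5569, 0.2329, 0.1912]
orientation: [-2.148, -2.058, -0.244]
force: [0.5, -2.3, -1.4]
opening: 0.0175
gripper_force: 50.0
```

```bash
python3 - <<'E'
from h import *
st(); a=snap("top","top3");b=snap("scene","scene3")
A=cv2.resize(cv2.imread("pics/top3.png")[165:290,150:300],(600,500),interpolation=cv2.INTER_CUBIC)
B=cv2.resize(cv2.imread("pics/scene3.png")[150:270,240:390],(625,500),interpolation=cv2.INTER_CUBIC)
cv2.imwrite("pics/z5.png",cv2.resize(np.hstack([A,B]),(800,326)))
E
```

```text
t 12.53 pos [0.5569 0.2329 0.1912] x [0.042 0.974 0.225] z [ 0.009  0.224 -0.974] F [ 0.49 -2.29 -1.43] M [-0.66 -0.05 -0.01] open 0.0175 49.990636110305786 q [0.16 0.06 1.59 0.22 1.45 0.18]
```

View pics/z5.png

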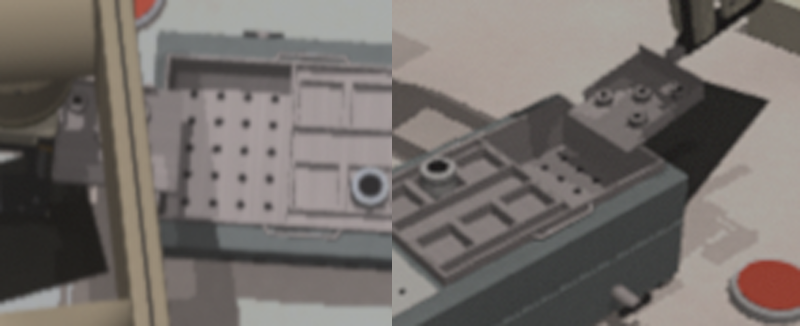

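>>> {"name": "apply_moves", "arguments": {"steps": [-0.02,0,-0.13,0,0.28,0,0,-0.02,0,-0.13,0,0.28,0,0,-0.01,0,-0.13,0,0.27,0,0,-0.02,0,-0.13,0,0.28,0,0,-0.02,0,-0.12,0,0.28,0,0,-0.01,0,-0.13,0,0.28,0,0,-0.02,0,-0.13,0,0.28,0,0,-0.02,0,-0.13,0,0.27,0,0,-0.02,0,-0.13,0,0.28,0,0,-0.02,0,-0.13,0,0.28,0,0,-0.02,0,-0.12,0,0.28,0,0,-0.01,0,-0.13,0,0.27,0,0]}}

```text
t: 13.63
tool_pos: [0.556, 0.2104, 0.232]
orientation: [-1.937, -1.858, -0.576]
force: [0.0, -1.5, -0.3]
opening: 0.0171
gripper_force: 50.0
```

>>> {"name": "apply_moves", "arguments": {"steps": [-0.02,0,-0.13,0,0.28,0,0,-0.02,0,-0.13,0,0.28,0,0,-0.01,0,-0.13,0,0.28,0,0,-0.02,0,-0.13,0,0.28,0,0,-0.02,0,-0.12,0,0.27,0,0,-0.01,0,-0.13,0,0.28,0,0,-0.01,0,-0.08,0,0.17,0,0,-0.01,0,-0.07,0,0.16,0,0,-0.01,0,-0.08,0,0.17,0,0,0,0,0,0,0,0,0,0,0,0,0,0,0,0,0,0,0,0,0,0,0]}}

```text
t: 14.63
tool_pos: [0.555, 0.1884, 0.2524]
orientation: [-1.791, -1.716, -0.76]
force: [-0.2, -0.8, -2.7]
opening: 0.0175
gripper_force: 50.0
```

```bash
python3 - <<'E'
from h import *
st(); a=snap("top","top4");b=snap("scene","scene4")
A=cv2.resize(cv2.imread("pics/top4.png")[165:290,150:300],(600,500),interpolation=cv2.INTER_CUBIC)
B=cv2.resize(cv2.imread("pics/scene4.png")[150:270,240:390],(625,500),interpolation=cv2.INTER_CUBIC)
cv2.imwrite("pics/z6.png",cv2.resize(np.hstack([A,B]),(800,326)))
E
```

```text
t 14.63 pos [0.555  0.1884 0.2524] x [0.03  0.694 0.719] z [ 0.031  0.718 -0.695] F [-0.18 -0.82 -2.74] M [-0.98 -0.02  0.02] open 0.0175 49.987515807151794 q [-0.27  0.04  1.7   0.78  1.61 -0.29]
```

View pics/z6.png

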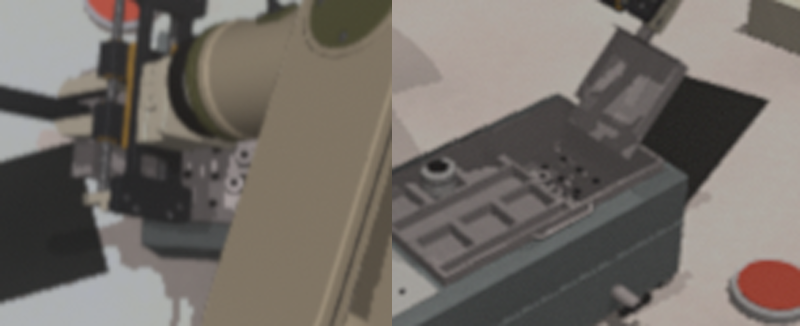

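Scoop is empty in the scene view (blade at (630,85) bare) and the nuts are in the bin at (550–580,180). Returning the scoop.

```bash
python3 - <<'E'
from h import *
Y=104.7
plan([(*tip(44,.05),0,4),(*tip(0,.09),0,10),((.4575,.343,.225),down(Y),0,10),((.4575,.343,.08),down(Y),0,9),((.4575,.343,.05),down(Y),0,3)])
E
```

```text
0.33, 0, -0.28, 0, -0.08, 0, 0, 0.32, 0.01, -0.27, 0, -0.09, 0, 0, 0.32, 0, -0.29, 0, -0.08, 0, 0, 0.32, 0.01, -0.28, 0, -0.08, 0, 0, 0.01, 0, 0.23, 0, -0.73, 0, 0, 0.02, 0, 0.22, 0, -0.74, 0, 0, 0.04, 0, 0.22, 0, -0.73, 0, 0, 0.06, 0, 0.22, 0, -0.73, 0, 0, 0.07, 0, 0.22, 0, -0.74, 0, 0, 0.09, 0, 0.21, 0, -0.73, 0, 0, 0.1, 0, 0.2, 0, -0.73, 0, 0, 0.12, 0, 0.19, 0, -0.74, 0.01, 0 

0.14, 0, 0.18, 0, -0.73, 0, 0, 0.15, 0, 0.17, 0, -0.74, 0, 0, 0.33, -0.35, 0.1, 0, 0, -0.29, 0, 0.34, -0.34, 0.11, 0, 0, -0.28, 0, 0.34, -0.33, 0.1, 0, 0, -0.29, 0, 0.36, -0.31, 0.1, 0, 0, -0.29, 0, 0.37, -0.31, 0.11, 0, 0, -0.28, 0, 0.37, -0.3, 0.1, 0, 0, -0.29, 0, 0.39, -0.28, 0.1, 0, 0, -0.28, 0, 0.39, -0.27, 0.11, 0, 0, -0.29, 0, 0.4, -0.26, 0.1, 0, 0, -0.29, 0, 0.41, -0.25, 0.1, 0, 0, -0.28, 0 

0, 0, 0.54, 0, 0, 0, 0, 0, 0, 0.53, 0, 0, 0, 0, 0, 0, 0.54, 0, 0, 0, 0, 0, 0, 0.54, 0, 0, 0, 0, 0, 0, 0.54, 0, 0, 0, 0, 0, 0, 0.53, 0, 0, 0, 0, 0, 0, 0.54, 0, 0, 0, 0, 0, 0, 0.54, 0, 0, 0, 0, 0, 0, 0.54, 0, 0, 0, 0, 0, 0, 0.33, 0, 0, 0, 0, 0, 0, 0.33, 0, 0, 0, 0, 0, 0, 0.34, 0, 0, 0, 0 

36 rows; end [0.4576 0.3429 0.0499]
```

>>> {"name": "apply_moves", "arguments": {"steps": [0.33,0,-0.28,0,-0.08,0,0,0.32,0.01,-0.27,0,-0.09,0,0,0.32,0,-0.29,0,-0.08,0,0,0.32,0.01,-0.28,0,-0.08,0,0,0.01,0,0.23,0,-0.73,0,0,0.02,0,0.22,0,-0.74,0,0,0.04,0,0.22,0,-0.73,0,0,0.06,0,0.22,0,-0.73,0,0,0.07,0,0.22,0,-0.74,0,0,0.09,0,0.21,0,-0.73,0,0,0.1,0,0.2,0,-0.73,0,0,0.12,0,0.19,0,-0.74,0,0]}}

```text
t: 15.73
tool_pos: [0.5581, 0.2312, 0.2684]
orientation: [-2.192, -2.099, -0.171]
force: [0.2, -0.1, -3.7]
opening: 0.0172
gripper_force: 50.0
```

>>> {"name": "apply_moves", "arguments": {"steps": [0.14,0,0.18,0,-0.73,0,0,0.15,0,0.17,0,-0.74,0,0,0.33,-0.35,0.1,0,0,-0.29,0,0.34,-0.34,0.11,0,0,-0.28,0,0.34,-0.33,0.1,0,0,-0.29,0,0.36,-0.31,0.1,0,0,-0.29,0,0.37,-0.31,0.11,0,0,-0.28,0,0.37,-0.3,0.1,0,0,-0.29,0,0.39,-0.28,0.1,0,0,-0.28,0,0.39,-0.27,0.11,0,0,-0.29,0,0.4,-0.26,0.1,0,0,-0.29,0,0.41,-0.25,0.1,0,0,-0.28,0]}}

```text
t: 16.73
tool_pos: [0.4566, 0.3436, 0.2249]
orientation: [-1.915, -2.49, -0.0]
force: [-0.0, 1.2, -1.8]
opening: 0.017
gripper_force: 50.0
```

>>> {"name": "apply_moves", "arguments": {"steps": [0,0,0.54,0,0,0,0,0,0,0.53,0,0,0,0,0,0,0.54,0,0,0,0,0,0,0.54,0,0,0,0,0,0,0.54,0,0,0,0,0,0,0.53,0,0,0,0,0,0,0.54,0,0,0,0,0,0,0.54,0,0,0,0,0,0,0.54,0,0,0,0,0,0,0.33,0,0,0,0,0,0,0.33,0,0,0,0,0,0,0.34,0,0,0,0]}}

```text
t: 17.73
tool_pos: [0.4576, 0.3432, 0.0496]
orientation: [1.918, 2.488, 0.001]
force: [0.2, -0.0, -2.4]
opening: 0.0171
gripper_force: 50.0
```

```bash
python3 - <<'E'
from h import *
st(); a=snap("top","top5");b=snap("scene","scene5")
A=cv2.resize(cv2.imread("pics/top5.png")[165:290,90:300],(840,500),interpolation=cv2.INTER_CUBIC)
B=cv2.resize(cv2.imread("pics/scene5.png")[150:270,260:410],(625,500),interpolation=cv2.INTER_CUBIC)
cv2.imwrite("pics/z7.png",cv2.resize(np.hstack([A,B]),(800,273)))
E
```

```text
t 17.73 pos [0.4576 0.3432 0.0496] x [-0.255  0.967  0.   ] z [ 0.001  0.    -1.   ] F [ 0.16 -0.04 -2.41] M [ 0.11 -0.11 -0.05] open 0.0171 49.986491203308105 q [0.55 0.17 1.72 0.   1.25 0.3 ]
```

View pics/z7.png

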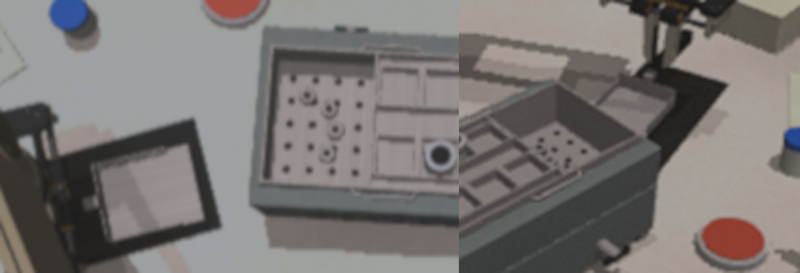

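All four nuts lie in the bin (near (308,95), (328,108), (335,130), (328,152)), and the empty scoop hangs over its mat. Lowering.

>>> {"name": "apply_moves", "arguments": {"steps": [0,0,0.3,0,0,0,0,0,0,0.3,0,0,0,0,0,0,0.2,0,0,0,0,0,0,0.1,0,0,0,0,0,0,0.1,0,0,0,0,0,0,0,0,0,0,0,0,0,0,0,0,0,0,0]}}

```text
invalid input
```

```bash
python3 - <<'E'
from h import *
st()
E
```

```text
t 17.83 pos [0.4564 0.3422 0.0481] x [-0.254  0.967 -0.001] z [-0.002 -0.001 -1.   ] F [-0.65 -0.69 -2.07] M [ 0.14 -0.07 -0.02] open 0.0172 49.98654663562775 q [0.55 0.17 1.72 0.   1.25 0.3 ]
```

Row count was off; resending.

>>> {"name": "apply_moves", "arguments": {"steps": [0,0,0.3,0,0,0,0,0,0,0.3,0,0,0,0,0,0,0.2,0,0,0,0,0,0,0.1,0,0,0,0,0,0,0.1,0,0,0,0,0,0,0,0,0,0,0,0,0,0,0,0,0,0]}}

```text
t: 18.42
tool_pos: [0.4578, 0.3427, 0.0201]
orientation: [1.919, 2.487, 0.0]
force: [-0.0, 0.3, -0.8]
opening: 0.0172
gripper_force: 50.0
```

```bash
python3 - <<'E'
from h import *
st()
E
```

```text
t 18.42 pos [0.4578 0.3427 0.0201] x [-0.254  0.967 -0.   ] z [ 0. -0. -1.] F [-0.03  0.28 -0.8 ] M [-0.01 -0.05 -0.03] open 0.0172 49.987632036209106 q [ 0.55  0.21  1.73 -0.    1.2   0.3 ]
```

>>> {"name": "apply_moves", "arguments": {"steps": [0,0,0,0,0,0,60,0,0,0,0,0,0,60,0,0,0,0,0,0,60,0,0,0,0,0,0,60,0,0,0,0,0,0,60,0,0,0,0,0,0,60,0,0,-0.3,0,0,0,60,0,0,-0.6,0,0,0,60,0,0,-1,0,0,0,60,0,0,-1,0,0,0,60,0,0,-1,0,0,0,60,0,0,-1,0,0,0,60]}}

```text
t: 19.42
tool_pos: [0.4575, 0.3426, 0.1692]
orientation: [1.919, 2.488, 0.001]
force: [0.6, -0.2, 0.0]
opening: 0.0564
gripper_force: 0.0
```

```bash
python3 - <<'E'
from h import *
st()
for n in ("scoop","mat","scoop_handle"):
  snap("top","top6")
  for d in eyes.place_of("top",n)[:1]: print(n,np.round(d["xy"],1),d["conf"],atz("top",d["xy"],.003).round(4))
for d in eyes.place_of("top","sleeve1_c")+eyes.place_of("scene","sleeve1_c"): print(d)
plan([((.42,.15,.26),down(95),60),((.42,-.15,.26),down(50),60),((.46,-.37,.22),down(-4),60)],step=.03)
E
```

```text
t 19.42 pos [0.4575 0.3426 0.1692] x [-0.254  0.967  0.   ] z [ 0.  0. -1.] F [ 0.56 -0.17  0.04] M [-0.03 -0.07 -0.03] open 0.0564 0.0 q [ 0.55  0.07  1.61 -0.    1.47  0.3 ]
scoop [159.6 251.2] 0.95 [0.4888 0.2608 0.003 ]
mat [160.9 252.2] 0.64 [0.4862 0.2573 0.003 ]
scoop_handle [123.5 262.4] 0.86 [0.458  0.3539 0.003 ]
{'xy': [409.2, 284.7], 'conf': 0.71}
{'xy': [346.3, 175.7], 'conf': 0.75}
-0.74, -0.35, -0.39, 0, 0, 0.2, 60, -0.74, -0.34, -0.4, -0.01, 0, 0.2, 60, -0.75, -0.32, -0.39, 0, 0, 0.21, 60, -0.76, -0.3, -0.39, 0, 0.01, 0.2, 60, -0.76, -0.29, -0.4, -0.01, 0, 0.2, 60, -0.77, -0.27, -0.39, 0, 0, 0.2, 60, -0.77, -0.26, -0.4, 0, 0, 0.21, 60, -0.78, -0.24, -0.39, -0.01, 0, 0.2, 60, -0.91, -0.08, 0, 0, 0, 0.68, 60, -0.9, -0.01, 0, 0, 0, 0.68, 60, -0.91, 0.05, 0, 0, 0, 0.69, 60, -0.9, 0.11, 0, 0, 0, 0.68, 60 

-0.9, 0.18, 0, 0, 0, 0.68, 60, -0.87, 0.25, 0, 0, 0, 0.68, 60, -0.86, 0.3, 0, 0, 0, 0.68, 60, -0.83, 0.36, 0, 0, 0, 0.68, 60, -0.81, 0.43, 0, 0, 0, 0.69, 60, -0.77, 0.48, 0, 0, 0, 0.68, 60, -0.73, 0.53, 0, 0, 0, 0.68, 60, -0.48, 0.57, 0.13, 0, 0, 0.9, 60, -0.42, 0.62, 0.14, 0, 0, 0.9, 60, -0.36, 0.65, 0.13, 0, 0, 0.9, 60, -0.29, 0.69, 0.13, 0, 0, 0.9, 60, -0.24, 0.7, 0.14, 0, 0, 0.9, 60 

-0.16, 0.73, 0.13, 0, 0, 0.9, 60, -0.1, 0.74, 0.13, 0, 0, 0.9, 60, -0.02, 0.75, 0.14, 0, 0, 0.9, 60, 0.04, 0.74, 0.13, 0, 0, 0.9, 60, 0.12, 0.74, 0.13, 0, 0, 0.9, 60 

29 rows; end [ 0.46   -0.3701  0.2201]
```

>>> {"name": "apply_moves", "arguments": {"steps": [-0.74,-0.35,-0.39,0,0,0.2,60,-0.74,-0.34,-0.4,0,0,0.2,60,-0.75,-0.32,-0.39,0,0,0.21,60,-0.76,-0.3,-0.39,0,0,0.2,60,-0.76,-0.29,-0.4,0,0,0.2,60,-0.77,-0.27,-0.39,0,0,0.2,60,-0.77,-0.26,-0.4,0,0,0.21,60,-0.78,-0.24,-0.39,0,0,0.2,60,-0.91,-0.08,0,0,0,0.68,60,-0.9,-0.01,0,0,0,0.68,60,-0.91,0.05,0,0,0,0.69,60,-0.9,0.11,0,0,0,0.68,60]}}

```text
t: 20.82
tool_pos: [0.42, 0.0404, 0.2605]
orientation: [-2.433, -1.985, 0.002]
force: [0.5, -0.8, -0.2]
opening: 0.0556
gripper_force: 0.0
```

```bash
python3 - <<'E'
from h import *
st()
snap("top","top7"); im=cv2.imread("pics/top7.png")
a=cv2.resize(im[215:300,80:195],None,fx=4,fy=4,interpolation=cv2.INTER_CUBIC)
b=cv2.resize(im[215:300,385:445],None,fx=4,fy=4,interpolation=cv2.INTER_CUBIC)
c=np.hstack([a,b]); cv2.imwrite("pics/z8.png",c)
g=cv2.cvtColor(cv2.resize(im[225:305,390:435],None,fx=8,fy=8,interpolation=cv2.INTER_CUBIC),cv2.COLOR_BGR2GRAY)
n,l,s,ce=cv2.connectedComponentsWithStats((g<75).astype(np.uint8))
for k in range(1,n):
    if s[k,4]>300:
        p=(ce[k]+.5)/8-.5+[390,225]; print(p.round(1),s[k,2:5],atz("top",p,.035).round(4))
E
```

```text
t 20.82 pos [0.42   0.0404 0.2605] x [ 0.201  0.98  -0.   ] z [-0.002  0.    -1.   ] F [ 0.47 -0.83 -0.16] M [-0.02 -0.09 -0.03] open 0.0556 0.0 q [-0.03 -0.38  1.84  0.    1.68  0.18]
[412.8 247.7] [  56   54 2290] [ 0.504  -0.3969  0.035 ]
[405.6 250.6] [ 35  63 780] [ 0.4961 -0.3781  0.035 ]
[411.2 265. ] [  55   53 2297] [ 0.4595 -0.3911  0.035 ]
[403.9 267.7] [ 30  61 601] [ 0.4523 -0.3721  0.035 ]
[411.4 284.1] [  55   54 2355] [ 0.4112 -0.3897  0.035 ]
[403.6 285.5] [ 19  55 478] [ 0.4074 -0.3698  0.035 ]
```

View pics/z8.png

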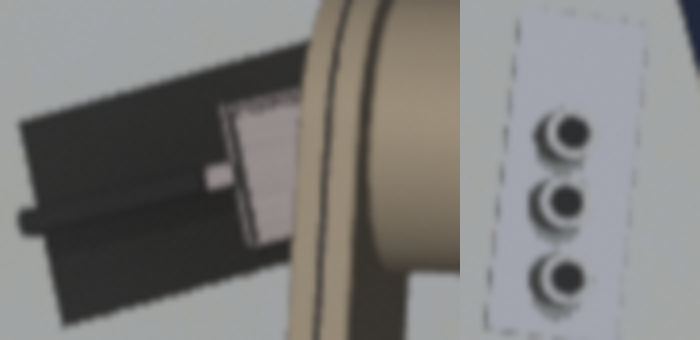

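Scoop lies on the mat; the sleeves stand unmoved at crop (572,133), (567,203), (567,278). Going for the far one.

```bash
python3 - <<'E'
from h import *
plan([((.42,-.15,.26),down(50),60),((.504,-.396,.12),down(-4),60),((.504,-.396,.05),down(-4),60),((.504,-.396,.02),down(-4),60,3)],step=.03)
E
```

```text
-0.87, 0.18, 0, 0, 0, 0.67, 60, -0.85, 0.25, 0.01, 0, 0.01, 0.66, 60, -0.84, 0.3, 0, 0, 0, 0.67, 60, -0.81, 0.36, 0.01, 0, 0.01, 0.67, 60, -0.78, 0.42, 0, 0, 0, 0.66, 60, -0.75, 0.47, 0, 0, 0.01, 0.67, 60, -0.72, 0.52, 0, 0, 0, 0.67, 60, -0.45, 0.74, 0.47, 0, 0, 0.9, 60, -0.37, 0.78, 0.46, 0, 0, 0.9, 60, -0.3, 0.82, 0.47, 0, 0, 0.9, 60, -0.23, 0.83, 0.47, 0, 0, 0.9, 60, -0.14, 0.86, 0.46, 0, 0, 0.9, 60 

-0.06, 0.86, 0.47, 0, 0, 0.9, 60, 0.02, 0.87, 0.47, 0, 0, 0.9, 60, 0.1, 0.86, 0.46, 0, 0, 0.9, 60, 0.18, 0.85, 0.47, 0, 0.01, 0.9, 60, 0.26, 0.83, 0.47, 0, 0, 0.9, 60, 0, 0, 0.78, 0, 0, 0, 60, 0, 0, 0.77, 0, 0, 0, 60, 0, 0, 0.78, 0, 0, 0, 60, 0, 0, 0.33, 0, 0, 0, 60, 0, 0, 0.34, 0, 0, 0, 60, 0, 0, 0.33, 0, 0, 0, 60 

23 rows; end [ 0.5041 -0.396   0.02  ]
```

>>> {"name": "apply_moves", "arguments": {"steps": [-0.87,0.18,0,0,0,0.67,60,-0.85,0.25,0.01,0,0.01,0.66,60,-0.84,0.3,0,0,0,0.67,60,-0.81,0.36,0.01,0,0.01,0.67,60,-0.78,0.42,0,0,0,0.66,60,-0.75,0.47,0,0,0.01,0.67,60,-0.72,0.52,0,0,0,0.67,60,-0.45,0.74,0.47,0,0,0.9,60,-0.37,0.78,0.46,0,0,0.9,60,-0.3,0.82,0.47,0,0,0.9,60,-0.23,0.83,0.47,0,0,0.9,60,-0.14,0.86,0.46,0,0,0.9,60]}}

```text
t: 21.87
tool_pos: [0.4658, -0.2679, 0.1883]
orientation: [-3.073, -0.634, -0.001]
force: [0.7, 0.3, -0.7]
opening: 0.0559
gripper_force: 0.0
```

>>> {"name": "apply_moves", "arguments": {"steps": [-0.06,0.86,0.47,0,0,0.9,60,0.02,0.87,0.47,0,0,0.9,60,0.1,0.86,0.46,0,0,0.9,60,0.18,0.85,0.47,0,0.01,0.9,60,0.26,0.83,0.47,0,0,0.9,60,0,0,0.78,0,0,0,60,0,0,0.3,0,0,0,60,0,0,0,0,0,0,60]}}

```text
t: 22.53
tool_pos: [0.5071, -0.3871, 0.0826]
orientation: [-3.132, 0.092, 0.006]
force: [-0.0, -0.1, 0.3]
opening: 0.0559
gripper_force: 0.0
```

```bash
python3 - <<'E'
from h import *
st()
b=snap("scene","scene8")
cv2.imwrite("pics/z9.png",cv2.resize(cv2.imread("pics/scene8.png")[240:350,90:230],(700,550),interpolation=cv2.INTER_CUBIC))
plan([((.504,-.396,.04),down(-4),60),((.504,-.396,.02),down(-4),60,3)],step=.03)
for p in ((.504,-.396,.035),(.4595,-.391,.035),(.4112,-.3897,.035),(.504,-.396,.09)): print(proj("scene",p))
E
```

```text
t 22.53 pos [ 0.5071 -0.3871  0.0826] x [ 0.998 -0.059 -0.004] z [-0.004  0.009 -1.   ] F [-0.04 -0.13  0.3 ] M [ 0.03 -0.06 -0.01] open 0.0559 0.0 q [-0.73  0.32  1.49  0.    1.35  0.89]
-0.06, 0.15, 0.75, -0.03, 0.01, 0.05, 60, -0.06, 0.14, 0.75, -0.03, 0.01, 0.06, 60, 0, 0, 0.22, 0, 0, 0, 60, 0, 0, 0.22, 0, 0, 0, 60, 0, 0, 0.23, 0, 0, 0, 60 

5 rows; end [ 0.504  -0.3959  0.0199]
[154.07695893 306.73784449]
[147.64610784 295.19388759]
[139.56040298 284.20531262]
[149.19423444 291.02147893]
```

View pics/z9.png

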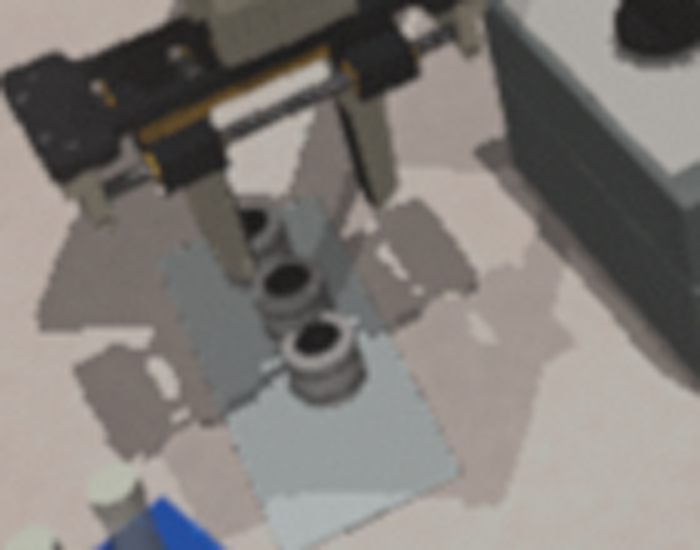

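>>> {"name": "apply_moves", "arguments": {"steps": [0,0,0,0,0,0,60,0,0,0,0,0,0,60,0,0,0,0,0,0,60,0,0,0,0,0,0,60]}}

```text
t: 22.92
tool_pos: [0.5104, -0.3898, 0.0893]
orientation: [-3.139, 0.092, -0.006]
force: [-0.9, 0.3, -0.1]
opening: 0.0554
gripper_force: 0.0
```

```bash
python3 - <<'E'
from h import *
st()
plan([((.504,-.396,.04),down(-4),60),((.504,-.396,.02),down(-4),60,3)],step=.03)
E
```

```text
t 22.92 pos [ 0.5104 -0.3898  0.0893] x [ 0.998 -0.059  0.004] z [ 0.004  0.001 -1.   ] F [-0.92  0.3  -0.14] M [ 0.06 -0.03  0.03] open 0.0554 0.0 q [-0.73  0.31  1.48  0.    1.35  0.89]
-0.1, 0.11, 0.82, -0.01, -0.02, 0.05, 60, -0.11, 0.11, 0.82, 0, -0.02, 0.05, 60, 0, 0, 0.22, 0, 0, 0, 60, 0, 0, 0.23, 0, 0, 0, 60, 0, 0, 0.22, 0, 0, 0, 60 

5 rows; end [ 0.5039 -0.3959  0.0199]
```

>>> {"name": "apply_moves", "arguments": {"steps": [-0.1,0.11,0.82,0,0,0.1,60,-0.1,0.1,0.82,0,0,0,60,0,0,0,0,0,0,60,0,0,0,0,0,0,60,0,0,0,0,0,0,60]}}

```text
t: 23.33
tool_pos: [0.504, -0.3956, 0.0399]
orientation: [-3.137, 0.11, -0.005]
force: [-0.1, 0.7, -0.0]
opening: 0.0559
gripper_force: 0.0
```

```bash
python3 - <<'E'
from h import *
st()
E
```

```text
t 23.33 pos [ 0.504  -0.3956  0.0399] x [ 0.998 -0.07   0.003] z [ 0.003  0.002 -1.   ] F [-0.1   0.69 -0.05] M [-0.03 -0.   -0.04] open 0.0559 0.0 q [-0.75  0.36  1.52  0.    1.27  0.89]
```

Descend 20 mm, grip, and lift.

>>> {"name": "apply_moves", "arguments": {"steps": [0,0,0.22,0,0,0,60,0,0,0.22,0,0,0,60,0,0,0.22,0,0,0,60,0,0,0,0,0,0,60,0,0,0,0,0,0,20,0,0,0,0,0,0,20,0,0,0,0,0,0,20,0,0,0,0,0,0,20,0,0,0,0,0,0,20,0,0,0,0,0,0,20,0,0,0,0,0,0,20], "grip_force": 20}}

```text
t: 24.25
tool_pos: [0.5035, -0.3953, 0.0187]
orientation: [-3.137, 0.11, -0.004]
force: [-0.8, 0.7, 1.0]
opening: 0.0193
gripper_force: 0.0
```

```bash
cat >> h.py <<'E'
RK=-.131
def cell(x,y): return bas(x,RK+y)
YB=90+np.degrees(BY)
E
python3 - <<'E'
from h import *
st()
s=robot.read_state(); p=s["tool_pos"]; c=cell(.038,-.048); print(c)
plan([((p[0],p[1],.20),down(-4),20,9),((.50,-.33,.25),down(20),20,5),((*c,.25),down(YB),20,13),((*c,.20),down(YB),20,3)],ease=False)
E
```

```text
t 24.25 pos [ 0.5035 -0.3953  0.0187] x [ 0.998 -0.07   0.002] z [ 0.003  0.003 -1.   ] F [-0.76  0.69  1.01] M [0.05 0.02 0.03] open 0.0193 0.0 q [-0.75  0.38  1.53  0.    1.23  0.89]
[ 0.58427025 -0.13096804]
0, 0, -0.67, 0, 0, 0, 20, 0, 0, -0.67, -0.01, -0.01, 0, 20, 0, -0.01, -0.67, 0, 0, 0, 20, 0, 0, -0.68, 0, 0, 0, 20, 0.01, 0, -0.67, -0.01, 0, 0, 20, 0, 0, -0.67, 0, -0.01, 0, 20, 0, 0, -0.67, 0, 0, 0, 20, 0, 0, -0.67, 0, 0, 0, 20, 0, 0, -0.67, -0.01, 0, 0, 20, -0.05, -0.43, -0.33, 0, 0, -0.8, 20, -0.02, -0.44, -0.34, 0, 0, -0.8, 20, 0.02, -0.43, -0.33, 0, 0, -0.8, 20 

0.05, -0.44, -0.34, 0, 0, -0.8, 20, 0.09, -0.42, -0.33, 0, 0, -0.8, 20, 0.38, -0.41, 0, 0, 0, -0.87, 20, 0.41, -0.37, 0, 0, 0, -0.86, 20, 0.45, -0.33, 0, 0, 0, -0.87, 20, 0.47, -0.29, 0, 0, 0, -0.86, 20, 0.49, -0.24, 0, 0, 0, -0.87, 20, 0.52, -0.2, 0, 0, 0, -0.87, 20, 0.54, -0.15, 0, 0, 0, -0.86, 20, 0.54, -0.11, 0, 0, 0, -0.87, 20, 0.55, -0.05, 0, 0, 0, -0.86, 20, 0.56, 0, 0, 0, 0, -0.87, 20 

0.55, 0.04, 0, 0, 0, -0.87, 20, 0.55, 0.1, 0, 0, 0, -0.86, 20, 0.53, 0.15, 0, 0, 0, -0.87, 20, 0, 0, 0.56, 0, 0, 0, 20, 0, 0, 0.55, 0, 0, 0, 20, 0, 0, 0.56, 0, 0, 0, 20 

30 rows; end [ 0.5843 -0.131   0.1999]
```

```bash
python3 - <<'E'
from h import *
st()
snap("scene","scene9"); snap("top","top9")
A=cv2.resize(cv2.imread("pics/scene9.png")[240:350,90:230],(700,550),interpolation=cv2.INTER_CUBIC)
cv2.imwrite("pics/z10.png",A)
E
```

```text
t 24.25 pos [ 0.5035 -0.3953  0.0187] x [ 0.998 -0.07   0.002] z [ 0.003  0.003 -1.   ] F [-0.76  0.69  1.01] M [0.05 0.02 0.03] open 0.0193 0.0 q [-0.75  0.38  1.53  0.    1.23  0.89]
```

View pics/z10.png

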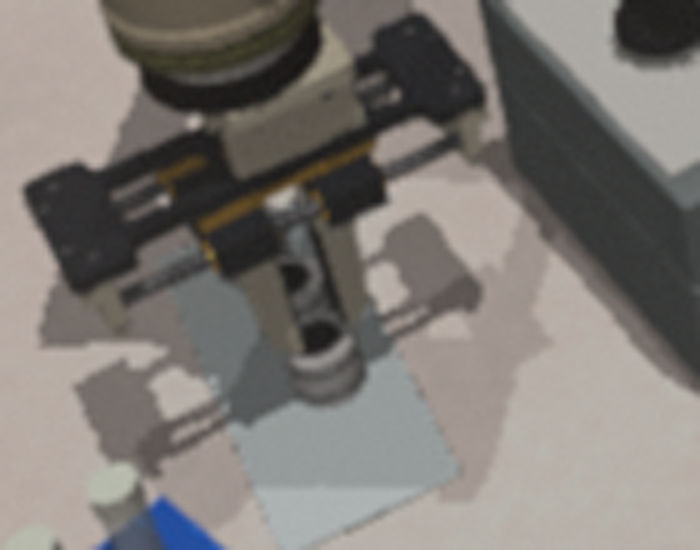

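```bash
python3 - <<'E'
from h import *
f=lambda q:((np.array(q)+.5)/5-.5+np.array([90,240]))
print(tri(f((318,338)),(412.8,247.7)).round(4), tri(f((289,278)),(411.2,265.0)).round(4))
print("tcp px",proj("scene",(.5035,-.3953,.0187))," sides", [( (proj("scene",(.5035,-.3953+d,.0187))-[90,240])*5).round(0) for d in (-.027,-.01,.01,.027)])
print([( (proj("scene",(.504+a,-.396+b,z))-[90,240])*5).round(0) for a,b,z in ((.017,0,.035),(0,.017,.035),(0,-.017,.035),(.017,0,.003))])
a=cv2.imread("pics/top9.png")[225:305,385:445]
cv2.imwrite("pics/z11.png",cv2.resize(a,None,fx=7,fy=7,interpolation=cv2.INTER_CUBIC))
E
```

```text
[ 0.5038 -0.3976  0.0344] [ 0.4594 -0.3912  0.0351]
tcp px [155.63195589 310.92244953]  sides [array([276., 384.]), array([309., 366.]), array([347., 344.]), array([379., 326.])]
[array([337., 355.]), array([353., 315.]), array([287., 352.]), array([350., 398.])]
```

View pics/z11.png

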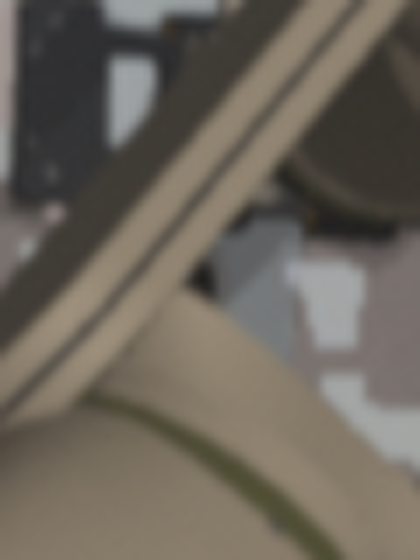

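```bash
python3 - <<'E'
from h import *
# z9 picture: settled pose approx (.5104,-.3898,.0893) or (.507,-.387,.083), opening .0555
for P in ((.5104,-.3898,.0893),(.5071,-.3871,.0826)):
    for d in (-.0455,-.028,.028,.0455):
        for a in (-.0075,.0075): print(d,a,((proj("scene",np.array(P)+[a,d,0])-[90,240])*5).round(0),end=' ')
    print()
P=np.array((.5035,-.3953,.0187))
for d in (-.027,-.01,.01,.027): print(d,[((proj("scene",P+[a,d,h])-[90,240])*5).round(0).tolist() for a in (-.0075,.0075) for h in (0,.017)])
E
python3 -c "
import cv2,numpy as np
a=cv2.imread('pics/scene9.png')[270:330,125:180]; b=cv2.imread('pics/scene8.png')[270:330,125:180]
cv2.imwrite('pics/z12.png',cv2.resize(np.hstack([b,a]),None,fx=7,fy=7,interpolation=cv2.INTER_CUBIC))"
```

```text
-0.0455 -0.0075 [215. 298.] -0.0455 0.0075 [229. 317.] -0.028 -0.0075 [251. 279.] -0.028 0.0075 [266. 297.] 0.028 -0.0075 [362. 219.] 0.028 0.0075 [377. 236.] 0.0455 -0.0075 [396. 200.] 0.0455 0.0075 [411. 218.] 
-0.0455 -0.0075 [221. 301.] -0.0455 0.0075 [235. 320.] -0.028 -0.0075 [257. 281.] -0.028 0.0075 [271. 300.] 0.028 -0.0075 [367. 222.] 0.028 0.0075 [382. 239.] 0.0455 -0.0075 [400. 204.] 0.0455 0.0075 [415. 221.] 
-0.027 [[269.0, 375.0], [261.0, 352.0], [283.0, 394.0], [276.0, 371.0]]
-0.01 [[302.0, 356.0], [295.0, 333.0], [316.0, 375.0], [309.0, 352.0]]
0.01 [[340.0, 335.0], [333.0, 312.0], [354.0, 353.0], [347.0, 330.0]]
0.027 [[371.0, 317.0], [365.0, 294.0], [386.0, 335.0], [379.0, 311.0]]
```

View pics/z12.png

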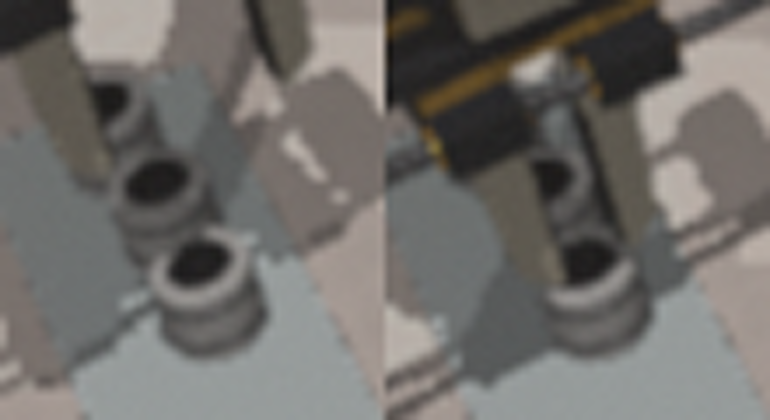

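>>> {"name": "apply_moves", "arguments": {"steps": [0,0,0,0,0,0,60,0,0,0,0,0,0,60,0,0,0,0,0,0,60,0,0,0,0,0,0,60,0,0,0,0,0,0,60,0,0,0,0,0,0,60,0,0,0.16,0,0,0,60,0,0,0.16,0,0,0,60,0,0,0.14,0,0,0,60,0,0,0,0,0,0,60,0,0,0,0,0,0,60]}}

```text
t: 25.27
tool_pos: [0.503, -0.3948, 0.0039]
orientation: [-3.136, 0.11, -0.002]
force: [0.2, 0.3, -0.0]
opening: 0.0555
gripper_force: 0.0
```

>>> {"name": "apply_moves", "arguments": {"steps": [0,0,0,0,0,0,15,0,0,0,0,0,0,15,0,0,0,0,0,0,15,0,0,0,0,0,0,15,0,0,0,0,0,0,15,0,0,0,0,0,0,15,0,0,0,0,0,0,15]}}

```text
t: 25.85
tool_pos: [0.5036, -0.3954, 0.005]
orientation: [-3.137, 0.11, -0.004]
force: [-0.8, 0.1, 1.3]
opening: 0.0333
gripper_force: 20.0
```

```bash
python3 - <<'E'
from h import *
s=robot.read_state(); p=s["tool_pos"]; c=cell(.038,-.048)
plan([((p[0],p[1],.22),down(-6),15,9),((.52,-.32,.25),down(20),15,6),((*c,.25),down(YB),15,15),((*c,.20),down(YB),15,4)])
E
```

```text
0, 0, -0.8, 0, 0, 0.04, 15, 0, 0, -0.79, -0.01, -0.01, 0.03, 15, 0.01, -0.01, -0.8, 0, 0, 0.04, 15, 0, 0, -0.79, 0, 0, 0.04, 15, 0, 0, -0.8, 0, 0, 0.03, 15, 0, 0, -0.8, -0.01, -0.01, 0.04, 15, 0, 0, -0.79, 0, 0, 0.04, 15, 0, 0, -0.8, 0, 0, 0.03, 15, 0, 0, -0.8, -0.01, 0, 0.04, 15, 0.05, -0.43, -0.17, 0, 0, -0.72, 15, 0.08, -0.42, -0.16, 0, 0, -0.72, 15, 0.11, -0.41, -0.17, 0, 0, -0.73, 15 

0.14, -0.41, -0.16, 0, 0, -0.72, 15, 0.17, -0.39, -0.17, 0, 0, -0.72, 15, 0.2, -0.38, -0.17, 0.01, 0, -0.72, 15, 0.28, -0.35, 0, 0, 0, -0.75, 15, 0.3, -0.32, 0, 0, 0, -0.75, 15, 0.33, -0.3, 0, 0, 0, -0.75, 15, 0.35, -0.27, 0, 0, 0, -0.75, 15, 0.37, -0.24, 0, 0, 0, -0.75, 15, 0.39, -0.22, 0, 0, 0, -0.75, 15, 0.41, -0.18, 0, 0, 0, -0.75, 15, 0.41, -0.15, 0, 0, 0, -0.75, 15, 0.43, -0.11, 0, 0, 0, -0.75, 15 

0.44, -0.09, 0, 0, 0, -0.76, 15, 0.44, -0.04, 0.01, 0, 0, -0.75, 15, 0.44, -0.02, 0, 0, 0, -0.75, 15, 0.44, 0.02, 0, 0, 0, -0.75, 15, 0.44, 0.06, 0, 0, 0, -0.75, 15, 0.44, 0.09, 0, 0, 0, -0.75, 15, 0, 0, 0.42, 0, 0, 0, 15, 0, 0, 0.41, 0, 0, 0, 15, 0, 0, 0.42, 0, 0, 0, 15, 0, 0, 0.41, 0, 0, 0, 15 

34 rows; end [ 0.5842 -0.1309  0.2001]
```

>>> {"name": "apply_moves", "arguments": {"steps": [0,0,-0.8,0,0,0.04,15,0,0,-0.8,0,0,0.03,15,0,0,-0.8,0,0,0.04,15,0,0,-0.8,0,0,0.04,15,0,0,-0.8,0,0,0.03,15,0,0,-0.8,0,0,0.04,15,0,0,-0.79,0,0,0.04,15,0,0,-0.8,0,0,0.03,15,0,0,-0.8,0,0,0.04,15,0.05,-0.43,-0.17,0,0,-0.72,15,0.08,-0.42,-0.16,0,0,-0.72,15,0.11,-0.41,-0.17,0,0,-0.73,15]}}

```text
t: 26.85
tool_pos: [0.5113, -0.3579, 0.2361]
orientation: [-3.133, -0.197, -0.005]
force: [0.0, 0.3, -0.9]
opening: 0.0332
gripper_force: 20.0
```

>>> {"name": "apply_moves", "arguments": {"steps": [0.14,-0.41,-0.16,0,0,-0.72,15,0.17,-0.39,-0.17,0,0,-0.72,15,0.2,-0.38,-0.17,0,0,-0.72,15,0.28,-0.35,0,0,0,-0.75,15,0.3,-0.32,0,0,0,-0.75,15,0.33,-0.3,0,0,0,-0.75,15,0.35,-0.27,0,0,0,-0.75,15,0.37,-0.24,0,0,0,-0.75,15,0.39,-0.22,0,0,0,-0.75,15,0.41,-0.18,0,0,0,-0.75,15,0.41,-0.15,0,0,0,-0.75,15,0.43,-0.11,0,0,0,-0.75,15]}}

```text
t: 27.85
tool_pos: [0.5578, -0.2063, 0.2508]
orientation: [-2.709, -1.587, -0.005]
force: [-0.2, 0.1, -1.2]
opening: 0.0332
gripper_force: 20.0
```

>>> {"name": "apply_moves", "arguments": {"steps": [0.44,-0.09,0,0,0,-0.76,15,0.44,-0.04,0,0,0,-0.75,15,0.44,-0.02,0,0,0,-0.75,15,0.44,0.02,0,0,0,-0.75,15,0.44,0.06,0,0,0,-0.75,15,0.44,0.09,0,0,0,-0.75,15,0,0,0.42,0,0,0,15,0,0,0.41,0,0,0,15,0,0,0.42,0,0,0,15,0,0,0.41,0,0,0,15,0,0,0,0,0,0,15,0,0,0,0,0,0,15]}}

```text
t: 28.85
tool_pos: [0.5823, -0.1315, 0.1996]
orientation: [-2.268, -2.169, -0.003]
force: [-0.4, 0.4, -0.4]
opening: 0.0332
gripper_force: 20.0
```

```bash
python3 - <<'E'
from h import *
st()
b=snap("scene","scene10"); snap("top","top10")
s=robot.read_state(); p=s["tool_pos"]; c=cell(.038,-.048)
cv2.imwrite("pics/z13.png",cv2.resize(cv2.imread("pics/scene10.png")[160:280,200:340],(700,600),interpolation=cv2.INTER_CUBIC))
for n,(x,y) in {4:(.038,-.048),5:(.038,0),6:(.038,.048),2:(-.038,0)}.items(): print(n,((proj("scene",(*cell(x,y),.15))-[200,160])*5).round(0))
plan([((*c,.16),down(YB),15,4)])
E
```

```text
t 28.85 pos [ 0.5823 -0.1315  0.1996] x [0.044 0.999 0.004] z [-0.001  0.004 -1.   ] F [-0.39  0.38 -0.38] M [-0.03 -0.09  0.01] open 0.0332 19.99872922897339 q [-0.31  0.12  1.49  0.    1.53 -0.27]
4 [295. 391.]
5 [373. 352.]
6 [447. 314.]
2 [285. 281.]
0.01, 0, 0.35, 0.01, -0.01, 0, 15, 0, 0.01, 0.35, 0, 0, 0, 15, 0.01, 0, 0.35, 0.01, -0.01, -0.01, 15, 0, 0.01, 0.35, 0, -0.01, 0, 15 

4 rows; end [ 0.5843 -0.1311  0.1599]
```

View pics/z13.png

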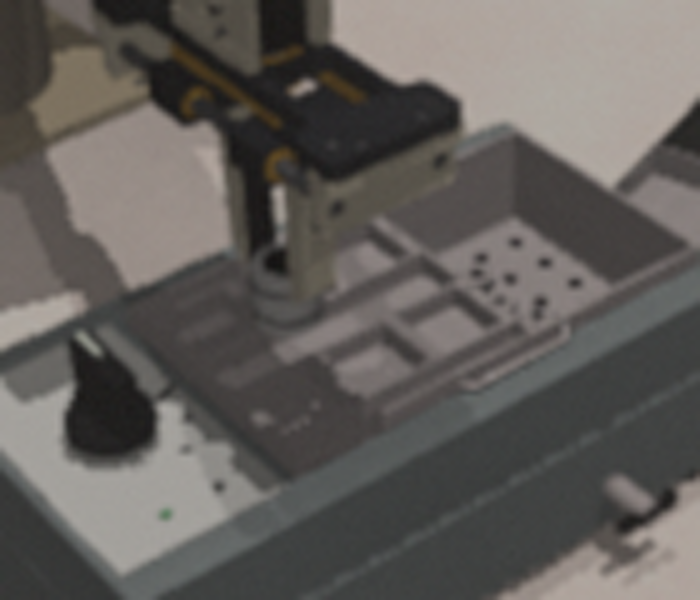

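Sleeve is held upright at (285,290) above the rack; empty cells 5 and 6 appear at (378,365), (450,320), matching prediction. Lowering into cell 4.

>>> {"name": "apply_moves", "arguments": {"steps": [0,0.02,0.3,0,0,0,15,0.02,0.02,0.3,0,0,0,15,0,0.02,0.3,0,0,0,15,0,0,0.3,0,0,0,15,0,0,0.25,0,0,0,15,0,0,0.2,0,0,0,15,0,0,0.15,0,0,0,15,0,0,0,0,0,0,15,0,0,0,0,0,0,15]}}

```text
t: 29.7
tool_pos: [0.5854, -0.1305, 0.1474]
orientation: [-2.268, -2.173, -0.006]
force: [0.2, 0.1, 0.0]
opening: 0.0334
gripper_force: 20.0
```

>>> {"name": "apply_moves", "arguments": {"steps": [0,0,0.1,0,0,0,15,0,0,0.08,0,0,0,15,0,0,0,0,0,0,15,0,0,0,0,0,0,15]}}

```text
t: 30.03
tool_pos: [0.5855, -0.1305, 0.1422]
orientation: [-2.268, -2.173, -0.006]
force: [-0.0, -0.6, -0.7]
opening: 0.0332
gripper_force: 20.0
```

```bash
python3 - <<'E'
from h import *
st(); print(cell(.038,-.048))
E
```

```text
t 30.03 pos [ 0.5855 -0.1305  0.1422] x [0.043 0.999 0.003] z [ 0.002  0.003 -1.   ] F [-0.05 -0.63 -0.71] M [-0.05 -0.07  0.01] open 0.0332 19.99879539012909 q [-0.31  0.16  1.56  0.    1.42 -0.26]
[ 0.58427025 -0.13096804]
```

>>> {"name": "apply_moves", "arguments": {"steps": [0,0,0.1,0,0,0,15,0,0,0,0,0,0,15,0,0,0,0,0,0,48,0,0,0,0,0,0,48,0,0,0,0,0,0,48,0,0,0,0,0,0,48,0,0,-0.3,0,0,0,48,0,0,-0.8,0,0,0,48,0,0,-1,0,0,0,48,0,0,-1,0,0,0,48,0,0,-1,0,0,0,48]}}

```text
t: 30.95
tool_pos: [0.585, -0.1308, 0.2643]
orientation: [-2.268, -2.173, -0.006]
force: [0.4, -0.2, -0.3]
opening: 0.0447
gripper_force: 0.0
```

```bash
python3 - <<'E'
from h import *
st(); snap("top","top11")
im=cv2.imread("pics/top11.png")
g=cv2.cvtColor(cv2.resize(im[225:305,390:435],None,fx=8,fy=8,interpolation=cv2.INTER_CUBIC),cv2.COLOR_BGR2GRAY)
n,l,s,ce=cv2.connectedComponentsWithStats((g<75).astype(np.uint8))
for k in range(1,n):
    if s[k,4]>1500:
        p=(ce[k]+.5)/8-.5+[390,225]; print(p.round(1),s[k,2:5],atz("top",p,.035).round(4))
print("cell4 px top",proj("top",(*cell(.038,-.048),.168)))
q=(.4595,-.3911)
plan([((.5,-.30,.25),down(35),62,13),((*q,.15),down(-4),62,12),((*q,.06),down(-4),62,5)])
E
```

```text
t 30.95 pos [ 0.585  -0.1308  0.2643] x [0.043 0.999 0.003] z [ 0.003  0.003 -1.   ] F [ 0.35 -0.2  -0.32] M [-0.07 -0.07 -0.06] open 0.0447 0.0 q [-0.31  0.11  1.39  0.    1.64 -0.26]
[411.2 265. ] [  53   52 2232] [ 0.4595 -0.3911  0.035 ]
[411.4 284.1] [  55   53 2287] [ 0.4112 -0.3897  0.035 ]
cell4 px top [313.50883445 204.94525035]
-0.44, -0.21, 0.05, 0.01, 0, 0.67, 62, -0.46, -0.17, 0.06, 0.01, -0.01, 0.68, 62, -0.46, -0.14, 0.05, 0, 0, 0.67, 62, -0.48, -0.11, 0.06, 0.01, -0.01, 0.68, 62, -0.48, -0.08, 0.06, 0.01, 0, 0.67, 62, -0.48, -0.04, 0.05, 0.01, -0.01, 0.67, 62, -0.49, -0.01, 0.06, 0.01, 0, 0.68, 62, -0.48, 0.03, 0.05, 0, 0, 0.67, 62, -0.49, 0.06, 0.06, 0.01, -0.01, 0.67, 62, -0.47, 0.1, 0.06, 0.01, 0, 0.68, 62, -0.47, 0.13, 0.05, 0.01, -0.01, 0.67, 62, -0.46, 0.16, 0.06, 0.01, 0, 0.68, 62 

-0.45, 0.19, 0.06, 0, -0.01, 0.67, 62, -0.24, 0.14, 0.28, 0, 0, 0.54, 62, -0.23, 0.16, 0.28, 0, 0, 0.54, 62, -0.21, 0.17, 0.27, 0, 0, 0.54, 62, -0.21, 0.18, 0.28, 0, 0, 0.55, 62, -0.2, 0.19, 0.28, 0, 0, 0.54, 62, -0.19, 0.21, 0.28, 0, 0, 0.54, 62, -0.18, 0.21, 0.27, 0, 0, 0.54, 62, -0.16, 0.22, 0.28, 0, 0, 0.54, 62, -0.15, 0.23, 0.28, 0, 0, 0.54, 62, -0.14, 0.25, 0.28, 0.01, 0, 0.55, 62, -0.12, 0.24, 0.28, 0, 0, 0.54, 62 

-0.11, 0.26, 0.27, 0, 0, 0.54, 62, 0, 0, 0.6, 0, 0, 0, 62, 0, 0, 0.6, 0, 0, 0, 62, 0, 0, 0.6, 0, 0, 0, 62, 0, 0, 0.6, 0, 0, 0, 62, 0, 0, 0.6, 0, 0, 0, 62 

30 rows; end [ 0.4594 -0.3911  0.0601]
```

I've now viewed 15 pictures, one over the limit of 14, so I'll look at no more and rely on numbers from here.

>>> {"name": "apply_moves", "arguments": {"steps": [-0.44,-0.21,0.05,0,0,0.67,62,-0.46,-0.17,0.06,0,0,0.68,62,-0.46,-0.14,0.05,0,0,0.67,62,-0.48,-0.11,0.06,0,0,0.68,62,-0.48,-0.08,0.06,0,0,0.67,62,-0.48,-0.04,0.05,0,0,0.67,62,-0.49,-0.01,0.06,0,0,0.68,62,-0.48,0.03,0.05,0,0,0.67,62,-0.49,0.06,0.06,0,0,0.67,62,-0.47,0.1,0.06,0,0,0.68,62,-0.47,0.13,0.05,0,0,0.67,62,-0.46,0.16,0.06,0,0,0.68,62]}}

```text
t: 32.0
tool_pos: [0.5042, -0.2869, 0.2422]
orientation: [-2.962, -1.044, -0.006]
force: [0.9, 0.0, -0.9]
opening: 0.0574
gripper_force: 0.0
```

>>> {"name": "apply_moves", "arguments": {"steps": [-0.45,0.19,0.06,0,0,0.67,62,-0.24,0.14,0.28,0,0,0.54,62,-0.23,0.16,0.28,0,0,0.54,62,-0.21,0.17,0.27,0,0,0.54,62,-0.21,0.18,0.28,0,0,0.55,62,-0.2,0.19,0.28,0,0,0.54,62,-0.19,0.21,0.28,0,0,0.54,62,-0.18,0.21,0.27,0,0,0.54,62,-0.16,0.22,0.28,0,0,0.54,62,-0.15,0.23,0.28,0,0,0.54,62,-0.14,0.25,0.28,0,0,0.55,62,-0.12,0.24,0.28,0,0,0.54,62]}}

```text
t: 33.0
tool_pos: [0.4607, -0.3829, 0.1478]
orientation: [-3.139, 0.026, -0.005]
force: [0.0, -0.7, -0.1]
opening: 0.0575
gripper_force: 0.0
```

>>> {"name": "apply_moves", "arguments": {"steps": [-0.11,0.26,0.27,0,0,0.54,62,0,0,0.6,0,0,0,62,0,0,0.6,0,0,0,62,0,0,0.6,0,0,0,62,0,0,0.6,0,0,0,62,0,0,0.6,0,0,0,62,0,0,0,0,0,0,62,0,0,0,0,0,0,62,0,0,0,0,0,0,62]}}

```text
t: 33.75
tool_pos: [0.4581, -0.3904, 0.0509]
orientation: [-3.138, 0.11, -0.005]
force: [-0.9, -0.3, 0.4]
opening: 0.0581
gripper_force: 0.0
```

```bash
cat >> h.py <<'E'
def hole(c,X,w=9,thr=None):
    """darkest blob near the projection of X; returns pixel centroid, area(8x)"""
    im=cv2.cvtColor(eyes.read_camera(c),cv2.COLOR_RGB2GRAY); u=proj(c,X).round().astype(int)
    g=cv2.resize(im[u[1]-w:u[1]+w+1,u[0]-w:u[0]+w+1],None,fx=8,fy=8,interpolation=cv2.INTER_CUBIC)
    thr=thr or cv2.threshold(g,0,255,cv2.THRESH_OTSU)[0]
    n,l,s,ce=cv2.connectedComponentsWithStats((g<thr).astype(np.uint8)); 
    return [(((ce[k]+.5)/8-.5+u-w).round(2),s[k,4]) for k in range(1,n) if s[k,4]>500],thr
E
python3 - <<'E'
from h import *
st(); q=(.4595,-.3911)
print(hole("scene",(*q,.035),7,75),proj("scene",(*q,.035)))
plan([((*q,.03),down(-4),62,2),((*q,.005),down(-4),62,3)])
E
```

```text
t 33.75 pos [ 0.4581 -0.3904  0.0509] x [ 0.998 -0.07   0.003] z [ 0.003  0.002 -1.   ] F [-0.86 -0.3   0.35] M [ 0.03 -0.    0.03] open 0.0581 0.0 q [-0.79  0.25  1.63  0.    1.26  0.85]
([(array([146.19, 293.53]), np.int32(3817))], 75) [147.60853004 295.21441299]
0.02, 0.01, 0.35, -0.01, -0.02, 0, 62, 0.01, 0, 0.36, 0, -0.02, 0, 62, 0, 0, 0.28, 0, 0, 0, 62, 0, 0, 0.28, 0, 0, 0, 62, 0.01, 0, 0.27, 0, 0, 0, 62 

5 rows; end [ 0.4597 -0.391   0.0051]
```

>>> {"name": "apply_moves", "arguments": {"steps": [0.03,0.01,0.36,0,0,0,62,0.02,0,0.36,0,0,0,62,0,0,0.28,0,0,0,62,0,0,0.28,0,0,0,62,0,0,0.26,0,0,0,62,0,0,0,0,0,0,62,0,0,0,0,0,0,15,0,0,0,0,0,0,15,0,0,0,0,0,0,15,0,0,0,0,0,0,15,0,0,0,0,0,0,15,0,0,0,0,0,0,15]}}

```text
t: 34.8
tool_pos: [0.4595, -0.3905, 0.0039]
orientation: [-3.138, 0.11, -0.005]
force: [0.5, -0.2, 3.2]
opening: 0.0335
gripper_force: 20.0
```

```bash
python3 - <<'E'
from h import *
st()
s=robot.read_state(); p=s["tool_pos"]; c=cell(.038,0)
plan([((p[0],p[1],.22),down(-6),15,9),((.50,-.32,.25),down(20),15,6),((.56,-.13,.25),down(YB),15,16),((*c,.22),down(YB),15,5)])
E
```

```text
t 34.8 pos [ 0.4595 -0.3905  0.0039] x [ 0.998 -0.07   0.003] z [ 0.003  0.002 -1.   ] F [ 0.49 -0.22  3.19] M [-0.01  0.02  0.  ] open 0.0335 20.000810623168945 q [-0.79  0.31  1.65  0.    1.18  0.85]
0, 0, -0.8, 0, 0, 0.04, 15, 0.01, 0, -0.8, 0, -0.01, 0.03, 15, 0, -0.01, -0.8, -0.01, 0, 0.04, 15, 0, 0, -0.8, 0, 0, 0.04, 15, 0, 0, -0.8, 0, -0.01, 0.03, 15, 0, 0, -0.8, 0, 0, 0.04, 15, 0, 0, -0.8, -0.01, 0, 0.04, 15, 0, 0, -0.8, 0, -0.01, 0.03, 15, 0, 0, -0.8, 0, 0, 0.04, 15, 0.18, -0.41, -0.17, 0, 0, -0.72, 15, 0.22, -0.4, -0.16, 0, 0, -0.72, 15, 0.24, -0.38, -0.17, 0, 0, -0.73, 15 

0.27, -0.36, -0.17, 0, 0, -0.72, 15, 0.3, -0.34, -0.17, 0, 0, -0.72, 15, 0.32, -0.32, -0.16, 0, 0, -0.72, 15, 0.25, -0.33, 0, 0, 0, -0.7, 15, 0.28, -0.31, 0, 0, 0, -0.71, 15, 0.3, -0.29, 0, 0, 0, -0.7, 15, 0.32, -0.26, 0, 0, 0, -0.7, 15, 0.33, -0.24, 0, 0, 0, -0.71, 15, 0.36, -0.22, 0, 0, 0, -0.7, 15, 0.37, -0.19, 0, 0, 0, -0.71, 15, 0.38, -0.16, 0, 0, 0, -0.7, 15, 0.39, -0.13, 0, 0, 0, -0.7, 15 

0.41, -0.11, 0, 0, 0, -0.71, 15, 0.4, -0.07, 0, 0, 0, -0.7, 15, 0.42, -0.04, 0, 0, 0, -0.7, 15, 0.41, -0.02, 0, 0, 0, -0.71, 15, 0.42, 0.02, 0, 0, 0, -0.7, 15, 0.41, 0.05, 0, 0, 0, -0.7, 15, 0.41, 0.08, 0, 0, 0, -0.71, 15, 0.32, 0.16, 0.2, 0, 0, 0, 15, 0.32, 0.16, 0.2, 0, 0, 0, 15, 0.32, 0.16, 0.2, 0, 0, 0, 15, 0.32, 0.16, 0.2, 0, 0, 0, 15, 0.32, 0.17, 0.2, 0, 0, 0, 15 

36 rows; end [ 0.5865 -0.083   0.2199]
```

>>> {"name": "apply_moves", "arguments": {"steps": [0,0,-0.8,0,0,0.04,15,0,0,-0.8,0,0,0.03,15,0,0,-0.8,0,0,0.04,15,0,0,-0.8,0,0,0.04,15,0,0,-0.8,0,0,0.03,15,0,0,-0.8,0,0,0.04,15,0,0,-0.8,0,0,0.04,15,0,0,-0.8,0,0,0.03,15,0,0,-0.8,0,0,0.04,15,0.18,-0.41,-0.17,0,0,-0.72,15,0.22,-0.4,-0.16,0,0,-0.72,15,0.24,-0.38,-0.17,0,0,-0.73,15]}}

```text
t: 35.8
tool_pos: [0.479, -0.3553, 0.2351]
orientation: [-3.133, -0.197, -0.005]
force: [0.4, -0.0, -0.7]
opening: 0.0334
gripper_force: 20.0
```

>>> {"name": "apply_moves", "arguments": {"steps": [0.27,-0.36,-0.17,0,0,-0.72,15,0.3,-0.34,-0.17,0,0,-0.72,15,0.32,-0.32,-0.16,0,0,-0.72,15,0.25,-0.33,0,0,0,-0.7,15,0.28,-0.31,0,0,0,-0.71,15,0.3,-0.29,0,0,0,-0.7,15,0.32,-0.26,0,0,0,-0.7,15,0.33,-0.24,0,0,0,-0.71,15,0.36,-0.22,0,0,0,-0.7,15,0.37,-0.19,0,0,0,-0.71,15,0.38,-0.16,0,0,0,-0.7,15,0.39,-0.13,0,0,0,-0.7,15]}}

```text
t: 36.8
tool_pos: [0.5328, -0.2128, 0.2497]
orientation: [-2.744, -1.527, -0.005]
force: [-0.1, 0.8, -1.2]
opening: 0.033
gripper_force: 20.0
```

>>> {"name": "apply_moves", "arguments": {"steps": [0.41,-0.11,0,0,0,-0.71,15,0.4,-0.07,0,0,0,-0.7,15,0.42,-0.04,0,0,0,-0.7,15,0.41,-0.02,0,0,0,-0.71,15,0.42,0.02,0,0,0,-0.7,15,0.41,0.05,0,0,0,-0.7,15,0.41,0.08,0,0,0,-0.71,15,0.32,0.16,0.2,0,0,0,15,0.32,0.16,0.2,0,0,0,15,0.32,0.16,0.2,0,0,0,15,0.32,0.16,0.2,0,0,0,15,0.32,0.17,0.2,0,0,0,15]}}

```text
t: 37.8
tool_pos: [0.5858, -0.0824, 0.2191]
orientation: [-2.269, -2.171, -0.005]
force: [0.5, 0.6, -0.8]
opening: 0.0334
gripper_force: 20.0
```

```bash
python3 - <<'E'
from h import *
st(); c=cell(.038,0); print(c)
plan([((*c,.16),down(YB),15,4),((*c,.1405),down(YB),15,4)])
for x,y,n in ((.038,-.048,4),(-.038,0,2)):
  X=(*cell(x,y),.168)
  for cc in ("scene","top"): print(n,cc,proj(cc,X).round(1),hole(cc,X,6))
E
```

```text
t 37.8 pos [ 0.5858 -0.0824  0.2191] x [0.044 0.999 0.003] z [ 0.001  0.003 -1.   ] F [ 0.46  0.55 -0.85] M [-0.11 -0.09 -0.01] open 0.0334 19.99887764453888 q [-0.23  0.1   1.48  0.    1.56 -0.18]
[ 0.58633361 -0.08301241]
-0.01, 0, 0.49, 0, -0.01, 0, 15, 0, 0.01, 0.5, 0.01, -0.01, 0, 15, -0.01, 0, 0.49, 0, 0, -0.01, 15, 0, 0.01, 0.49, 0, -0.01, 0, 15, 0, 0, 0.16, 0, 0, 0, 15, 0, 0, 0.17, 0, 0, 0, 15, 0, 0, 0.16, 0, 0, 0, 15, 0, 0, 0.16, 0, 0, 0, 15 

8 rows; end [ 0.5864 -0.0829  0.1405]
4 scene [258.6 232.6] ([(array([259.64, 232.2 ]), np.int32(7922))], 89.0)
4 top [313.5 204.9] ([(array([311.27, 204.63]), np.int32(5820))], 84.0)
2 scene [256.6 210.8] ([(array([256.51, 210.95]), np.int32(1903))], 55.0)
2 top [291.4 235.9] ([(array([291.39, 233.99]), np.int32(5544))], 63.0)
```

>>> {"name": "apply_moves", "arguments": {"steps": [-0.01,0,0.49,0,0,0,15,0,0.01,0.5,0,0,0,15,-0.01,0,0.49,0,0,0,15,0,0.01,0.49,0,0,0,15,0,0,0.16,0,0,0,15,0,0,0.17,0,0,0,15,0,0,0.16,0,0,0,15,0,0,0.16,0,0,0,15,0,0,0,0,0,0,15,0,0,0,0,0,0,15]}}

```text
t: 38.83
tool_pos: [0.5865, -0.0837, 0.142]
orientation: [-2.268, -2.173, -0.006]
force: [0.5, 0.3, -1.6]
opening: 0.0331
gripper_force: 20.0
```

>>> {"name": "apply_moves", "arguments": {"steps": [0,0,0.08,0,0,0,15,0,0,0,0,0,0,15,0,0,0,0,0,0,48,0,0,0,0,0,0,48,0,0,0,0,0,0,48,0,0,0,0,0,0,48,0,0,-0.3,0,0,0,48,0,0,-0.8,0,0,0,48,0,0,-1,0,0,0,48,0,0,-1,0,0,0,48,0,0,-1,0,0,0,48]}}

```text
t: 39.75
tool_pos: [0.5858, -0.0839, 0.2644]
orientation: [-2.268, -2.173, -0.006]
force: [0.6, -0.2, 0.4]
opening: 0.0448
gripper_force: 0.0
```

```bash
python3 - <<'E'
from h import *
st()
X=(.4112,-.3897,.035)
print(hole("top",X,7,75),proj("top",X)); h=hole("top",X,7,75)[0]
q=atz("top",h[0][0],.035)[:2] if h else X[:2]; print(q)
for x,y,n in ((.038,-.048,4),(.038,0,5)):
  X=(*cell(x,y),.168)
  print(n,proj("scene",X).round(1),hole("scene",X,6))
plan([((.5,-.20,.26),down(55),62,10),((.46,-.33,.22),down(15),62,8),((*q,.15),down(-4),62,6),((*q,.06),down(-4),62,5)])
E
```

```text
t 39.75 pos [ 0.5858 -0.0839  0.2644] x [0.043 0.999 0.003] z [ 0.003  0.003 -1.   ] F [ 0.57 -0.2   0.42] M [-0.02 -0.02  0.01] open 0.0448 0.0 q [-0.23  0.09  1.41  0.    1.64 -0.19]
([(array([411.43, 284.08]), np.int32(2269))], 75) [411.43359276 284.08746481]
[ 0.41121898 -0.38971698]
4 [258.6 232.6] ([(array([254.35, 227.62]), np.int32(595)), (array([259.73, 232.2 ]), np.int32(2988)), (array([264.01, 238.04]), np.int32(611))], 73.0)
5 [274.3 224.8] ([(array([274.34, 224.88]), np.int32(2688))], 62.0)
-0.4, -0.27, 0.01, 0, 0, 0.54, 62, -0.41, -0.25, 0.01, 0.01, -0.01, 0.55, 62, -0.43, -0.23, 0.02, 0, 0, 0.54, 62, -0.44, -0.2, 0.01, 0.01, -0.01, 0.54, 62, -0.45, -0.18, 0.01, 0, 0, 0.54, 62, -0.46, -0.15, 0.02, 0.01, 0, 0.55, 62, -0.46, -0.12, 0.01, 0, -0.01, 0.54, 62, -0.47, -0.1, 0.02, 0.01, 0, 0.54, 62, -0.48, -0.07, 0.01, 0, 0, 0.54, 62, -0.48, -0.04, 0.01, 0.01, -0.01, 0.55, 62, -0.54, 0.17, 0.17, 0, 0, 0.83, 62, -0.52, 0.22, 0.16, 0, 0, 0.84, 62 

-0.5, 0.27, 0.17, 0, 0, 0.83, 62, -0.48, 0.31, 0.17, 0, 0, 0.83, 62, -0.45, 0.35, 0.17, 0, 0, 0.83, 62, -0.41, 0.38, 0.16, 0, 0, 0.84, 62, -0.38, 0.42, 0.17, 0, 0, 0.83, 62, -0.34, 0.45, 0.17, 0, 0, 0.83, 62, -0.35, 0.25, 0.39, 0, 0, 0.53, 62, -0.33, 0.27, 0.39, 0, 0, 0.53, 62, -0.32, 0.29, 0.39, 0, 0, 0.52, 62, -0.3, 0.3, 0.38, 0, 0, 0.53, 62, -0.29, 0.33, 0.39, 0, 0, 0.53, 62, -0.26, 0.33, 0.39, 0, 0, 0.53, 62 

0, 0, 0.6, 0, 0, 0, 62, 0, 0, 0.6, 0, 0, 0, 62, 0, 0, 0.6, 0, 0, 0, 62, 0, 0, 0.6, 0, 0, 0, 62, 0, 0, 0.6, 0, 0, 0, 62 

29 rows; end [ 0.4113 -0.3897  0.0601]
```

Cells 4 and 5 show holes at the expected pixels. Third sleeve.

>>> {"name": "apply_moves", "arguments": {"steps": [-0.4,-0.27,0.01,0,0,0.54,62,-0.41,-0.25,0.01,0,0,0.55,62,-0.43,-0.23,0.02,0,0,0.54,62,-0.44,-0.2,0.01,0,0,0.54,62,-0.45,-0.18,0.01,0,0,0.54,62,-0.46,-0.15,0.02,0,0,0.55,62,-0.46,-0.12,0.01,0,0,0.54,62,-0.47,-0.1,0.02,0,0,0.54,62,-0.48,-0.07,0.01,0,0,0.54,62,-0.48,-0.04,0.01,0,0,0.55,62,-0.54,0.17,0.17,0,0,0.83,62,-0.52,0.22,0.16,0,0,0.84,62]}}

```text
t: 40.95
tool_pos: [0.4882, -0.2323, 0.2465]
orientation: [-2.902, -1.194, -0.003]
force: [-0.0, 0.5, 0.2]
opening: 0.058
gripper_force: 0.0
```

>>> {"name": "apply_moves", "arguments": {"steps": [-0.5,0.27,0.17,0,0,0.83,62,-0.48,0.31,0.17,0,0,0.83,62,-0.45,0.35,0.17,0,0,0.83,62,-0.41,0.38,0.16,0,0,0.84,62,-0.38,0.42,0.17,0,0,0.83,62,-0.34,0.45,0.17,0,0,0.83,62,-0.35,0.25,0.39,0,0,0.53,62,-0.33,0.27,0.39,0,0,0.53,62,-0.32,0.29,0.39,0,0,0.52,62,-0.3,0.3,0.38,0,0,0.53,62,-0.29,0.33,0.39,0,0,0.53,62,-0.26,0.33,0.39,0,0,0.53,62]}}

```text
t: 41.95
tool_pos: [0.4094, -0.3887, 0.1447]
orientation: [-3.134, 0.114, -0.0]
force: [-0.7, 0.0, -0.6]
opening: 0.0577
gripper_force: 0.0
```

>>> {"name": "apply_moves", "arguments": {"steps": [0,0,0.6,0,0,0,62,0,0,0.6,0,0,0,62,0,0,0.6,0,0,0,62,0,0,0.6,0,0,0,62,0,0,0.4,0,0,0,62,0,0,0,0,0,0,62,0,0,0,0,0,0,62,0,0,0,0,0,0,62]}}

```text
t: 42.62
tool_pos: [0.4113, -0.3891, 0.0638]
orientation: [-3.137, 0.11, -0.004]
force: [0.1, 0.6, -0.2]
opening: 0.0576
gripper_force: 0.0
```

```bash
python3 - <<'E'
from h import *
st(); q=(.4112,-.3897)
print(hole("scene",(*q,.035),7,75),proj("scene",(*q,.035)))
for x,y,n in ((.038,-.048,4),(.038,0,5),(-.038,0,2)):
  X=(*cell(x,y),.168)
  for cc in ("scene","top"): print(n,cc,proj(cc,X).round(1),hole(cc,X,6,70))
plan([((*q,.03),down(-4),62,2),((*q,.005),down(-4),62,3)])
E
```

```text
t 42.62 pos [ 0.4113 -0.3891  0.0638] x [ 0.998 -0.07   0.003] z [ 0.003  0.002 -1.   ] F [ 0.08  0.58 -0.18] M [ 0.02  0.04 -0.01] open 0.0576 0.0 q [-0.85  0.14  1.72  0.    1.28  0.79]
([(array([138.54, 284.01]), np.int32(2498))], 75) [139.56040298 284.20531262]
4 scene [258.6 232.6] ([(array([259.05, 232.45]), np.int32(1775))], 70)
4 top [313.5 204.9] ([(array([312.53, 204.5 ]), np.int32(2640))], 70)
5 scene [274.3 224.8] ([(array([274.27, 224.79]), np.int32(1648))], 70)
5 top [293.  203.8] ([(array([292.58, 203.63]), np.int32(2561))], 70)
2 scene [256.6 210.8] ([(array([256.4 , 210.82]), np.int32(1323))], 70)
2 top [291.4 235.9] ([(array([291.26, 235.62]), np.int32(2710))], 70)
0, 0.01, 0.56, -0.01, -0.01, 0, 62, 0, 0.01, 0.56, -0.01, -0.02, 0, 62, 0, 0, 0.28, 0, 0, 0, 62, 0, 0, 0.28, 0, 0, 0, 62, 0, 0, 0.28, 0, 0, 0, 62 

5 rows; end [ 0.4113 -0.3898  0.0049]
```

>>> {"name": "apply_moves", "arguments": {"steps": [0,0.01,0.56,0,0,0,62,0,0.01,0.56,0,0,0,62,0,0,0.28,0,0,0,62,0,0,0.28,0,0,0,62,0,0,0.28,0,0,0,62,0,0,0,0,0,0,62,0,0,0,0,0,0,15,0,0,0,0,0,0,15,0,0,0,0,0,0,15,0,0,0,0,0,0,15,0,0,0,0,0,0,15,0,0,0,0,0,0,15]}}

```text
t: 43.97
tool_pos: [0.4115, -0.3899, 0.005]
orientation: [-3.138, 0.11, -0.005]
force: [-0.5, 0.4, 4.0]
opening: 0.033
gripper_force: 20.0
```

```bash
python3 - <<'E'
from h import *
st()
s=robot.read_state(); p=s["tool_pos"]; c=cell(.038,.048); print(c)
plan([((p[0],p[1],.22),down(-6),15,9),((.47,-.30,.26),down(25),15,6),((.54,-.10,.26),down(YB),15,15),((*c,.22),down(YB),15,6)])
E
```

```text
t 43.97 pos [ 0.4115 -0.3899  0.005 ] x [ 0.998 -0.07   0.003] z [ 0.003  0.002 -1.   ] F [-0.53  0.44  4.  ] M [0.02 0.02 0.02] open 0.033 20.00231623649597 q [-0.85  0.22  1.76  0.    1.17  0.79]
[ 0.58839697 -0.03505677]
0, 0, -0.8, 0, 0, 0.04, 15, 0.01, 0, -0.79, 0, -0.01, 0.03, 15, 0, 0, -0.8, -0.01, 0, 0.04, 15, 0, -0.01, -0.79, 0, 0, 0.04, 15, 0, 0, -0.8, 0, -0.01, 0.03, 15, 0, 0, -0.8, 0, 0, 0.04, 15, 0, 0, -0.79, -0.01, 0, 0.04, 15, 0, 0, -0.8, 0, -0.01, 0.03, 15, 0, 0, -0.8, 0, 0, 0.04, 15, 0.27, -0.53, -0.22, 0, 0, -0.86, 15, 0.32, -0.5, -0.22, 0, 0, -0.86, 15, 0.36, -0.48, -0.22, 0, 0, -0.86, 15 

0.4, -0.43, -0.23, 0, 0, -0.86, 15, 0.45, -0.4, -0.22, 0, 0, -0.86, 15, 0.47, -0.36, -0.22, 0, 0, -0.86, 15, 0.33, -0.34, 0, 0, 0, -0.7, 15, 0.35, -0.31, 0, 0, 0, -0.69, 15, 0.38, -0.29, 0, 0, 0, -0.7, 15, 0.39, -0.25, 0, 0, 0, -0.69, 15, 0.41, -0.23, 0, 0, 0, -0.7, 15, 0.43, -0.2, 0, 0, 0, -0.69, 15, 0.44, -0.17, 0, 0, 0, -0.7, 15, 0.45, -0.13, 0, 0, 0, -0.69, 15, 0.46, -0.1, 0, 0, 0, -0.7, 15 

0.47, -0.07, 0, 0, 0, -0.69, 15, 0.47, -0.03, 0, 0, 0, -0.7, 15, 0.47, 0, 0, 0, 0, -0.69, 15, 0.47, 0.03, 0, 0, 0, -0.7, 15, 0.47, 0.07, 0, 0, 0, -0.69, 15, 0.46, 0.1, 0, 0, 0, -0.7, 15, 0.37, 0.25, 0.22, 0, 0, 0, 15, 0.37, 0.26, 0.22, 0, 0, 0, 15, 0.37, 0.25, 0.23, 0, 0, 0, 15, 0.37, 0.26, 0.22, 0, 0, 0, 15, 0.38, 0.25, 0.22, 0, 0, 0, 15, 0.37, 0.25, 0.22, 0, 0, 0, 15 

36 rows; end [ 0.5883 -0.035   0.2201]
```

>>> {"name": "apply_moves", "arguments": {"steps": [0,0,-0.8,0,0,0.04,15,0,0,-0.79,0,0,0.03,15,0,0,-0.8,0,0,0.04,15,0,0,-0.79,0,0,0.04,15,0,0,-0.8,0,0,0.03,15,0,0,-0.8,0,0,0.04,15,0,0,-0.79,0,0,0.04,15,0,0,-0.8,0,0,0.03,15,0,0,-0.8,0,0,0.04,15,0.27,-0.53,-0.22,0,0,-0.86,15,0.32,-0.5,-0.22,0,0,-0.86,15,0.36,-0.48,-0.22,0,0,-0.86,15]}}

```text
t: 44.97
tool_pos: [0.4399, -0.3447, 0.2401]
orientation: [-3.128, -0.265, -0.005]
force: [-0.5, 0.5, -1.7]
opening: 0.0331
gripper_force: 20.0
```

>>> {"name": "apply_moves", "arguments": {"steps": [0.4,-0.43,-0.23,0,0,-0.86,15,0.45,-0.4,-0.22,0,0,-0.86,15,0.47,-0.36,-0.22,0,0,-0.86,15,0.33,-0.34,0,0,0,-0.7,15,0.35,-0.31,0,0,0,-0.69,15,0.38,-0.29,0,0,0,-0.7,15,0.39,-0.25,0,0,0,-0.69,15,0.41,-0.23,0,0,0,-0.7,15,0.43,-0.2,0,0,0,-0.69,15,0.44,-0.17,0,0,0,-0.7,15,0.45,-0.13,0,0,0,-0.69,15,0.46,-0.1,0,0,0,-0.7,15]}}

```text
t: 45.97
tool_pos: [0.5111, -0.1796, 0.2599]
orientation: [-2.681, -1.635, -0.005]
force: [-0.1, 0.4, -0.9]
opening: 0.033
gripper_force: 20.0
```

>>> {"name": "apply_moves", "arguments": {"steps": [0.47,-0.07,0,0,0,-0.69,15,0.47,-0.03,0,0,0,-0.7,15,0.47,0,0,0,0,-0.69,15,0.47,0.03,0,0,0,-0.7,15,0.47,0.07,0,0,0,-0.69,15,0.46,0.1,0,0,0,-0.7,15,0.37,0.25,0.22,0,0,0,15,0.37,0.26,0.22,0,0,0,15,0.37,0.25,0.23,0,0,0,15,0.37,0.26,0.22,0,0,0,15,0.38,0.25,0.22,0,0,0,15,0,0,0,0,0,0,15]}}

```text
t: 46.97
tool_pos: [0.5797, -0.0434, 0.2246]
orientation: [-2.265, -2.172, -0.004]
force: [0.5, 0.5, -0.3]
opening: 0.0336
gripper_force: 20.0
```

```bash
python3 - <<'E'
from h import *
st(); c=cell(.038,.048); print(c)
plan([((*c,.16),down(YB),15,4),((*c,.1415),down(YB),15,4)])
E
```

```text
t 46.97 pos [ 0.5797 -0.0434  0.2246] x [0.042 0.999 0.004] z [-0.001  0.004 -1.   ] F [ 0.54  0.51 -0.33] M [-0.11 -0.09  0.03] open 0.0336 20.000042617321014 q [-0.17  0.07  1.5   0.    1.57 -0.12]
[ 0.58839697 -0.03505677]
0.07, 0.07, 0.54, 0, -0.01, 0, 15, 0.07, 0.07, 0.54, 0, -0.01, 0.01, 15, 0.07, 0.07, 0.53, -0.01, -0.01, 0, 15, 0.08, 0.07, 0.54, 0, -0.01, 0, 15, 0, 0, 0.15, 0, 0, 0, 15, 0, 0, 0.16, 0, 0, 0, 15, 0, 0, 0.15, 0, 0, 0, 15, -0.01, 0, 0.16, 0, 0, 0, 15 

8 rows; end [ 0.5884 -0.0352  0.1415]
```

>>> {"name": "apply_moves", "arguments": {"steps": [0.14,0.14,0.3,0,0,0,15,0.14,0.14,0.3,0,0,0,15,0,0,0.5,0,0,0,15,0,0,0,0,0,0,15,0,0,0,0,0,0,15]}}

```text
t: 47.38
tool_pos: [0.5874, -0.0378, 0.1929]
orientation: [-2.267, -2.171, -0.003]
force: [0.0, -0.1, -1.0]
opening: 0.0332
gripper_force: 20.0
```

```bash
python3 - <<'E'
from h import *
st(); c=cell(.038,.048)
plan([((*c,.16),down(YB),15,3),((*c,.1415),down(YB),15,4)])
E
```

```text
t 47.38 pos [ 0.5874 -0.0378  0.1929] x [0.043 0.999 0.003] z [-0.     0.003 -1.   ] F [ 0.01 -0.09 -1.  ] M [-0.01 -0.11  0.03] open 0.0332 19.99970018863678 q [-0.15  0.1   1.53  0.    1.52 -0.11]
0.03, 0.01, 0.37, 0, -0.01, 0, 15, 0.03, 0.01, 0.36, 0, -0.01, 0, 15, 0.03, 0.01, 0.37, -0.01, -0.01, 0, 15, 0, 0, 0.15, 0, 0, 0, 15, 0, 0, 0.16, 0, 0, 0, 15, 0, 0, 0.15, 0, 0, 0, 15, 0, 0, 0.15, 0, 0, 0, 15 

7 rows; end [ 0.5884 -0.0351  0.1416]
```

>>> {"name": "apply_moves", "arguments": {"steps": [0.03,0.01,0.37,0,0,0,15,0.03,0.01,0.36,0,0,0,15,0.03,0.01,0.37,0,0,0,15,0,0,0.15,0,0,0,15,0,0,0.16,0,0,0,15,0,0,0.15,0,0,0,15,0,0,0.15,0,0,0,15,0,0,0,0,0,0,15,0,0,0,0,0,0,15]}}

```text
t: 48.13
tool_pos: [0.5893, -0.0349, 0.143]
orientation: [-2.268, -2.173, -0.006]
force: [-0.2, -0.5, -0.4]
opening: 0.0331
gripper_force: 20.0
```

>>> {"name": "apply_moves", "arguments": {"steps": [0,0,0.08,0,0,0,15,0,0,0,0,0,0,15,0,0,0,0,0,0,48,0,0,0,0,0,0,48,0,0,0,0,0,0,48,0,0,0,0,0,0,48,0,0,-0.3,0,0,0,48,0,0,-0.8,0,0,0,48,0,0,-1,0,0,0,48,0,0,-1,0,0,0,48,0,0,-1,0,0,0,48]}}

```text
t: 49.05
tool_pos: [0.5888, -0.0352, 0.2658]
orientation: [-2.268, -2.173, -0.006]
force: [0.0, 0.6, 0.6]
opening: 0.0447
gripper_force: 0.0
```

```bash
python3 - <<'E'
from h import *
st()
for cc in ("scene","top"):
  im=snap(cc,cc+"12")
  for d in eyes.place_of(cc,"knob")[:2]: print(cc,np.round(d["xy"],1),d["conf"])
im=cv2.imread("pics/top0.png"); g=cv2.cvtColor(im,cv2.COLOR_BGR2GRAY)
# knob body: dark blob in top view on white deck
def blob(g,x0,x1,y0,y1,thr=60,f=8):
    q=cv2.resize(g[y0:y1,x0:x1],None,fx=f,fy=f,interpolation=cv2.INTER_CUBIC); n,l,s,ce=cv2.connectedComponentsWithStats((q<thr).astype(np.uint8))
    k=1+np.argmax(s[1:,4]); m=(l==k).astype(np.uint8); c=max(cv2.findContours(m,0,2)[0],key=cv2.contourArea)
    print("bbox",[(a+.5)/f-.5 for a in s[k,:2]]+np.array([x0,y0]),s[k,2:4]/f,"cen",(ce[k]+.5)/f-.5+[x0,y0],"minAreaRect",cv2.minAreaRect(c)[2])
    return m
for cam,f in (("top","top12"),):
    m=blob(cv2.cvtColor(cv2.imread(f"pics/{f}.png"),cv2.COLOR_BGR2GRAY),330,366,200,248)
    r=m[::8,::8]; print("\n".join("".join(".#"[v] for v in row) for row in r))
E
```

```text
t 49.05 pos [ 0.5888 -0.0352  0.2658] x [0.043 0.999 0.003] z [ 0.003  0.003 -1.   ] F [0.03 0.57 0.56] M [ 0.   -0.13  0.03] open 0.0447 0.0 q [-0.15  0.08  1.41  0.    1.64 -0.11]
scene [223.5 234.4] 0.76
top [350.1 220.6] 0.69
bbox [338.3125 212.8125] [17.625 23.625] cen [346.85553264 223.10828606] minAreaRect 49.89908981323242
....................................
....................................
....................................
....................................
....................................
....................................
....................................
....................................
....................................
....................................
....................................
....................................
....................................
....................................
..................#####.............
.................######.............
................#######.............
..............#########.............
............############............
...........##############...........
...........##############..
[... 308 characters left out ...]
.........########....##...........
............#######...##............
...............#########............
................######..............
.................##.................
.................##.................
.................#..................
.................#..................
....................................
....................................
....................................
....................................
....................................
....................................
....................................
....................................
....................................
....................................
....................................
```

```bash
python3 - <<'E'
from h import *
def inB(P): c,s=np.cos(BY),np.sin(BY); d=np.array(P[:2])-BX; return np.array([c*d[0]+s*d[1],-s*d[0]+c*d[1]]).round(4)
t=tri((223.5,234.4),(350.1,220.6)); print("net tri",t.round(4),inB(t))
for n,uv,z in (("net top",(350.1,220.6),.18),("disc",(347.7,224.3),.157)): P=atz("top",uv,z);print(n,P.round(4),inB(P))
P=atz("scene",(223.5,234.4),.18);print("net scene",P.round(4),inB(P))
# scene silhouettes: predict for candidate centre and print mask
g=cv2.cvtColor(cv2.imread("pics/scene12.png"),cv2.COLOR_BGR2GRAY)
m=g[222:258,205:240]
print("\n".join("%d "%(222+i)+"".join("#" if v<55 else ("+" if v<90 else ".") for v in r) for i,r in enumerate(m)))
g=cv2.cvtColor(cv2.imread("pics/top12.png"),cv2.COLOR_BGR2GRAY)
print("\n".join("%d "%(208+i)+" ".join("%3d"%v for v in r) for i,r in enumerate(g[208:240,336:362])))
for x,y,n in ((.038,-.048,4),(.038,0,5),(.038,.048,6)):
  X=(*cell(x,y),.168); print(n,proj("scene",X).round(1),hole("scene",X,6,70))
E
```

```text
net tri [ 0.547  -0.211   0.1837] [ 0.0042 -0.2606]
net top [ 0.5462 -0.214   0.18  ] [ 0.0035 -0.2636]
disc [ 0.5414 -0.2119  0.157 ] [-0.0013 -0.2617]
net scene [ 0.5453 -0.2055  0.18  ] [ 0.0023 -0.2551]
222 ....................+...+......++++
223 ....................++......+++++++
224 ....................+++.....+++++..
225 ....................++++.....++....
226 .....................++++..........
227 .........+...+........++++.........
228 .........#+...+.........++++.......
229 .........##+...+.........++++......
230 .........+##+..++.........++++.....
231 .........+####++#+.........++++....
232 .........+#########.........++++...
233 ..........##########.........++++..
234 ..........###########.........++++.
235 ..........###########+.........++++
236 ..........+###########..........+++
237 ..........+###########...........++
238 ..........#############+...........
239 ..........##############+..........
240 .........+###############+.........
241 .........################+.........
242 ........+#################.........
243 ........##################.........
244 ........#
[... 3584 characters left out ...]
38 154 146 142 148 147 137 101  63  57  84 126 156 163 168 169 169 169 169 168 169 168 169 169
237 146 124 141 145 132 141 146 142 131 101  74  77  99 129 157 167 169 169 169 169 168 169 169 169 168 169
238 151 143 152 139 112 122 136 140 131 111  90 100 116 130 152 165 168 169 169 168 169 168 169 169 169 168
239 163 163 162 145 109 101 115 134 142 131 103 116 126 133 151 165 168 169 169 169 169 169 169 169 169 168
4 [258.6 232.6] ([(array([259.04, 232.45]), np.int32(1848))], 70)
5 [274.3 224.8] ([(array([272.53, 222.96]), np.int32(3360)), (array([279.27, 229.3 ]), np.int32(745))], 70)
6 [289.3 217.3] ([(array([289.33, 216.75]), np.int32(3643)), (array([283.97, 221.94]), np.int32(659))], 70)
```

```bash
python3 - <<'E'
from h import *
a=atz("top",(349.8,212.2),.194);b=atz("top",(349.75,231),.194);print(a.round(4),b.round(4),((a+b)/2).round(4),"len",np.linalg.norm(a-b),"yaw",np.degrees(np.arctan2(*(a-b)[[1,0]])))
k=np.array([.5455,-.2125]); 
for z in (.194,): print("scene bar ends",[proj("scene",(*(k+np.array([.999,-.043])*d),z)).round(1) for d in (-.022,0,.022)])
print("scene disc",[proj("scene",(*(k+np.array(d)),.152)).round(1) for d in ((.023,0),(-.023,0),(0,.023),(0,-.023))])
plan([((*k,.27),down(177.5),48,16),((*k,.215),down(177.5),48,4)])
E
```

```text
[ 0.5631 -0.2114  0.194 ] [ 0.5197 -0.2106  0.194 ] [ 0.5414 -0.211   0.194 ] len 0.04334218211458018 yaw -1.0765231659430692
scene bar ends [array([215.6, 226.6]), array([220.4, 231.1]), array([225.4, 235.8])]
scene disc [array([227.8, 249.4]), array([217., 240.]), array([230.2, 240.5]), array([214.2, 248.9])]
-0.37, -0.07, -0.02, 0, 0, -0.94, 48, -0.37, -0.11, -0.02, 0, 0, -0.93, 48, -0.35, -0.15, -0.01, 0, 0, -0.94, 48, -0.33, -0.18, -0.02, 0.01, -0.01, -0.94, 48, -0.32, -0.21, -0.02, 0, 0, -0.93, 48, -0.29, -0.24, -0.01, 0, 0, -0.94, 48, -0.27, -0.26, -0.02, 0, 0, -0.94, 48, -0.25, -0.3, -0.02, 0, 0, -0.94, 48, -0.21, -0.31, -0.01, 0, 0, -0.93, 48, -0.18, -0.34, -0.02, 0.01, -0.01, -0.94, 48, -0.14, -0.35, -0.02, 0, 0, -0.94, 48, -0.12, -0.36, -0.01, 0, 0, -0.93, 48 

-0.07, -0.37, -0.02, 0, 0, -0.94, 48, -0.04, -0.38, -0.02, 0, 0, -0.94, 48, 0, -0.38, -0.01, 0, -0.01, -0.93, 48, 0.04, -0.38, -0.02, 0, 0, -0.94, 48, 0, 0, 0.46, 0, 0, 0, 48, 0, 0, 0.46, 0, 0, 0, 48, 0, 0, 0.45, 0, 0, 0, 48, 0, 0, 0.46, 0, 0, 0, 48 

20 rows; end [ 0.5454 -0.2125  0.2151]
```

>>> {"name": "apply_moves", "arguments": {"steps": [-0.37,-0.07,-0.02,0,0,-0.94,48,-0.37,-0.11,-0.02,0,0,-0.93,48,-0.35,-0.15,-0.01,0,0,-0.94,48,-0.33,-0.18,-0.02,0,0,-0.94,48,-0.32,-0.21,-0.02,0,0,-0.93,48,-0.29,-0.24,-0.01,0,0,-0.94,48,-0.27,-0.26,-0.02,0,0,-0.94,48,-0.25,-0.3,-0.02,0,0,-0.94,48,-0.21,-0.31,-0.01,0,0,-0.93,48,-0.18,-0.34,-0.02,0,0,-0.94,48,-0.14,-0.35,-0.02,0,0,-0.94,48,-0.12,-0.36,-0.01,0,0,-0.93,48]}}

```text
t: 50.4
tool_pos: [0.5562, -0.1685, 0.2675]
orientation: [-0.672, -3.068, -0.006]
force: [-0.7, -0.1, 0.2]
opening: 0.0447
gripper_force: 0.0
```

>>> {"name": "apply_moves", "arguments": {"steps": [-0.07,-0.37,-0.02,0,0,-0.94,48,-0.04,-0.38,-0.02,0,0,-0.94,48,0,-0.38,0,0,0,-0.93,48,0,-0.3,0,0,0,-0.94,48,0,0,0.46,0,0,0,48,0,0,0.46,0,0,0,48,0,0,0.45,0,0,0,48,0,0,0,0,0,0,48,0,0,0,0,0,0,48]}}

```text
t: 51.15
tool_pos: [0.5467, -0.209, 0.2266]
orientation: [-0.07, -3.139, -0.008]
force: [1.4, 0.5, 0.1]
opening: 0.0445
gripper_force: 0.0
```

```bash
python3 - <<'E'
from h import *
st(); k=(.5425,-.2122)
for x,y,n in ((.038,-.048,4),(.038,0,5),(.038,.048,6),(-.038,0,2)):
  X=(*cell(x,y),.168)
  for cc in ("scene","top"): print(n,cc,proj(cc,X).round(1),hole(cc,X,6,70))
plan([((*k,.19),down(177.5),48,3),((*k,.162),down(177.5),48,4)])
E
```

```text
t 51.15 pos [ 0.5467 -0.209   0.2266] x [-0.999  0.045  0.002] z [-0.001  0.005 -1.   ] F [1.42 0.54 0.12] M [ 0.04 -0.12 -0.03] open 0.0445 0.0 q [-0.46  0.08  1.48  0.    1.58 -1.98]
4 scene [258.6 232.6] ([(array([259.03, 232.46]), np.int32(2051))], 70)
4 top [313.5 204.9] ([(array([315.67, 204.81]), np.int32(7182))], 70)
5 scene [274.3 224.8] ([(array([272.66, 224.78]), np.int32(1639))], 70)
5 top [293.  203.8] ([(array([293.83, 204.71]), np.int32(2569))], 70)
6 scene [289.3 217.3] ([(array([289.55, 217.41]), np.int32(1517)), (array([284.11, 222.4 ]), np.int32(508))], 70)
6 top [272.5 202.6] ([(array([272.03, 202.1 ]), np.int32(2496))], 70)
2 scene [256.6 210.8] ([(array([256.4 , 210.84]), np.int32(1434))], 70)
2 top [291.4 235.9] ([(array([291.27, 235.63]), np.int32(2658))], 70)
0.06, -0.02, 0.44, 0.01, 0.01, 0, 48, 0.06, -0.03, 0.45, 0.01, 0.01, 0, 48, 0.07, -0.02, 0.44, 0, 0.01, 0, 48, 0, 0, 0.23, 0, 0, 0, 48, 0, 0, 0.24, 0, 0, 0, 48, 0, 0, 0.23, 0, 0, 0, 48, 0, 0, 0.23, 0, 0, 0, 48 

7 rows; end [ 0.5424 -0.2121  0.1621]
```

```bash
python3 - <<'E'
from h import *
def inR(P): c,s=np.cos(BY),np.sin(BY); d=np.array(P[:2])-BX; return np.array([c*d[0]+s*d[1],-s*d[0]+c*d[1]-RK,P[2]-.136]).round(4)
for n,a,b in ((4,(259.05,232.45),(312.53,204.5)),(5,(272.66,224.78),(293.83,204.71)),(6,(289.5,217.4),(272.03,202.1)),(2,(256.4,210.84),(291.27,235.63))): print(n,inR(tri(a,b)))
E
```

```text
4 [ 0.0386 -0.0461  0.0321]
5 [ 0.0356 -0.0025  0.0319]
6 [0.0389 0.0488 0.0319]
2 [-0.0377 -0.0001  0.0322]
```

>>> {"name": "apply_moves", "arguments": {"steps": [0.06,-0.02,0.44,0,0,0,48,0.06,-0.03,0.45,0,0,0,48,0.07,-0.02,0.44,0,0,0,48,0,0,0.23,0,0,0,48,0,0,0.24,0,0,0,48,0,0,0.23,0,0,0,48,0,0,0.23,0,0,0,48,0,0,0,0,0,0,48,0,0,0,0,0,0,48]}}

```text
t: 52.3
tool_pos: [0.542, -0.2118, 0.161]
orientation: [0.069, 3.139, 0.005]
force: [-1.3, -0.3, 0.1]
opening: 0.0447
gripper_force: 0.0
```

All sleeves sit in their cells at the right height. Grip the knob bar.

>>> {"name": "apply_moves", "arguments": {"steps": [0,0,0,0,0,0,0,0,0,0,0,0,0,0,0,0,0,0,0,0,0,0,0,0,0,0,0,0,0,0,0,0,0,0,0,0,0,0,0,0,0,0,0,0,0,0,0,0,0,0,0,0,0,0,0,0], "grip_force": 40}}

```text
t: 52.97
tool_pos: [0.5423, -0.212, 0.1617]
orientation: [0.069, 3.138, 0.004]
force: [0.2, -0.2, 1.1]
opening: 0.0136
gripper_force: 40.0
```

```bash
python3 - <<'E'
from h import *
st()
E
```

```text
t 52.97 pos [ 0.5423 -0.212   0.1617] x [-0.999  0.044 -0.003] z [ 0.003  0.003 -1.   ] F [ 0.24 -0.17  1.14] M [ 0.03 -0.08  0.04] open 0.0136 40.0001460313797 q [-0.46  0.1   1.59  0.    1.46 -1.99]
```

Gripped on the 14 mm bar. Press down.

>>> {"name": "apply_moves", "arguments": {"steps": [0,0,0.06,0,0,0,0,0,0,0.06,0,0,0,0,0,0,0.06,0,0,0,0,0,0,0.04,0,0,0,0,0,0,0,0,0,0,0,0,0,0,0,0,0,0]}}

```text
t: 53.47
tool_pos: [0.5424, -0.2121, 0.1555]
orientation: [0.069, 3.138, 0.004]
force: [-1.8, 0.1, 6.3]
opening: 0.013
gripper_force: 40.0
```

```bash
python3 - <<'E'
from h import *
st()
E
```

```text
t 53.47 pos [ 0.5424 -0.2121  0.1555] x [-0.999  0.044 -0.003] z [ 0.003  0.002 -1.   ] F [-1.78  0.14  6.32] M [0.16 0.34 0.07] open 0.013 40.00375270843506 q [-0.46  0.1   1.59  0.    1.44 -1.99]
```

>>> {"name": "apply_moves", "arguments": {"steps": [0,0,0.06,0,0,0,0,0,0,0,0,0,0,0,0,0,0,0,0,0,0]}}

```text
t: 53.72
tool_pos: [0.5427, -0.2121, 0.155]
orientation: [0.069, 3.137, 0.003]
force: [-5.9, 1.9, 13.8]
opening: 0.0133
gripper_force: 40.0
```

```bash
python3 - <<'E'
from h import *
st()
E
```

```text
t 53.72 pos [ 0.5427 -0.2121  0.155 ] x [-0.999  0.044 -0.004] z [ 0.004  0.002 -1.   ] F [-5.91  1.94 13.82] M [ 0.53  0.92 -0.06] open 0.0133 40.00529408454895 q [-0.46  0.1   1.59  0.    1.44 -1.99]
```

>>> {"name": "apply_moves", "arguments": {"steps": [0,0,0,0,0,0.3,0,0,0,0,0,0,0.6,0,0,0,0,0,0,0.6,0,0,0,0,0,0,0.6,0,0,0,0,0,0,0.6,0,0,0,0,0,0,0.6,0,0,0,0,0,0,0.6,0,0,0,0,0,0,0.6,0,0,0,0,0,0,0.6,0,0,0,0,0,0,0.6,0,0,0,0,0,0,0,0]}}

```text
t: 54.63
tool_pos: [0.543, -0.2114, 0.155]
orientation: [0.994, 2.977, 0.007]
force: [-5.0, 5.0, 14.2]
opening: 0.0136
gripper_force: 40.0
```

```bash
python3 - <<'E'
from h import *
st(); R=Ro.from_rotvec(robot.read_state()["orientation"]).as_matrix(); print(np.degrees(np.arctan2(R[1,0],R[0,0])))
E
```

```text
t 54.63 pos [ 0.543  -0.2114  0.155 ] x [-0.8    0.601 -0.002] z [ 0.004  0.003 -1.   ] F [-4.97  4.99 14.25] M [0.94 0.66 0.01] open 0.0136 40.01400411128998 q [-0.46  0.1   1.59  0.    1.44 -1.39]
143.08495364187178
```

>>> {"name": "apply_moves", "arguments": {"steps": [0,0,0,0,0,0.6,0,0,0,0,0,0,0.6,0,0,0,0,0,0,0.6,0,0,0,0,0,0,0.6,0,0,0,0,0,0,0.6,0,0,0,0,0,0,0.6,0,0,0,0,0,0,0.6,0,0,0,0,0,0,0.6,0,0,0,0,0,0,0.6,0,0,0,0,0,0,0.53,0,0,0,0,0,0,0,0,0,0,0,0,0,0,0]}}

```text
t: 55.63
tool_pos: [0.5436, -0.2109, 0.155]
orientation: [1.851, 2.535, 0.01]
force: [-1.6, 6.2, 12.6]
opening: 0.0139
gripper_force: 40.0
```

```bash
python3 - <<'E'
from h import *
st(); R=Ro.from_rotvec(robot.read_state()["orientation"]).as_matrix(); print(np.degrees(np.arctan2(R[1,0],R[0,0])))
E
```

```text
t 55.63 pos [ 0.5436 -0.2109  0.155 ] x [-0.305  0.952  0.002] z [ 0.006  0.004 -1.   ] F [-1.57  6.16 12.56] M [ 1.22  0.12 -0.06] open 0.0139 40.01803994178772 q [-0.46  0.1   1.59  0.01  1.44 -0.77]
107.734051729783
```

Raise 9 mm with the knob, open, then retreat upward.

>>> {"name": "apply_moves", "arguments": {"steps": [0,0,-0.08,0,0,0,0,0,0,-0.1,0,0,0,0,0,0,-0.1,0,0,0,0,0,0,0,0,0,0,0,0,0,0,0,0,0,48,0,0,0,0,0,0,48,0,0,0,0,0,0,48,0,0,0,0,0,0,48,0,0,0,0,0,0,48,0,0,-0.3,0,0,0,48,0,0,-0.8,0,0,0,48,0,0,-1,0,0,0,48]}}

```text
t: 56.63
tool_pos: [0.5404, -0.2114, 0.2229]
orientation: [-1.85, -2.533, -0.004]
force: [0.2, -0.1, 0.5]
opening: 0.0447
gripper_force: 0.0
```

>>> {"name": "apply_moves", "arguments": {"steps": [0,0,-1,0,0,0,48,-0.5,-0.5,-0.5,0,0,0,48,-0.8,-0.8,0,0,0,0,48,-0.8,-0.8,0,0,0,0,48,-0.8,-0.8,0,0,0,0,48,-0.8,-0.8,0,0,0,0,48,-0.5,-0.5,0,0,0,0,48,0,0,0,0,0,0,48,0,0,0,0,0,0,48]}}

```text
t: 57.38
tool_pos: [0.4596, -0.3716, 0.2692]
orientation: [1.856, 2.534, 0.006]
force: [-0.4, 0.9, 0.1]
opening: 0.0447
gripper_force: 0.0
```

```bash
python3 - <<'E'
from h import *
st()
g=cv2.cvtColor(eyes.read_camera("top"),cv2.COLOR_RGB2GRAY); cv2.imwrite("pics/top20.png",g)
print("\n".join("%d "%(210+i)+" ".join("%3d"%v for v in r) for i,r in enumerate(g[210:238,336:362])))
snap("scene","scene20")
for n,z in (("scoop",.003),("mat",.003),("nut1_c",.095),("dish_c",.007)):
  for d in eyes.place_of("top",n)[:6]: print(n,d["conf"],np.round(d["xy"],1),atz("top",d["xy"],z).round(3))
for x,y,n in ((.038,-.048,4),(.038,0,5),(.038,.048,6),(-.038,0,2)):
  X=(*cell(x,y),.168)
  for cc in ("scene","top"): print(n,cc,proj(cc,X).round(1),hole(cc,X,6,70))
E
```

```text
t 57.38 pos [ 0.4596 -0.3716  0.2692] x [-0.302  0.953  0.002] z [ 0.003  0.003 -1.   ] F [-0.38  0.93  0.08] M [-0.02 -0.14 -0.02] open 0.0447 0.0 q [-0.77  0.09  1.4   0.    1.65 -1.08]
210 163 162 164 165 166 166 166 166 166 167 166 167 166 166 166 166 166 166 166 167 166 167 167 166 166 167
211 154 149 159 165 166 166 166 166 166 166 166 166 166 166 166 167 166 166 167 166 167 167 167 166 166 167
212 147 128 148 163 166 166 166 166 166 166 165 164 163 164 165 166 166 166 166 167 166 166 166 166 166 166
213 153 132 147 162 166 166 164 162 161 159 156 148 146 149 158 163 166 166 167 166 166 166 167 166 166 167
214 161 152 159 165 166 164 156 142 136 131 125 114 109 116 132 146 158 163 165 164 162 162 163 166 166 167
215 165 164 165 165 162 153 130 102  91  82  76  69  68  72  89 111 131 147 157 154 142 140 149 163 166 166
216 166 166 164 158 144 123  91  65  59  54  52  51  51  52  57  68  85 110 126 122 102  98 122 154 165 167
217 166 166 160 141 109  80  59  52  51  50  51  50  49  48  48  49  53  67  77  74  62  62  94 140 162 166
218 166 164 152 114  75  56  50  50  50  50  48 
[... 2298 characters left out ...]
0.43 [290.6 239.3] [ 0.513 -0.081  0.095]
dish_c 0.8 [200.6 160.3] [0.738 0.163 0.007]
dish_c 0.66 [157.1 253.5] [0.482 0.266 0.007]
4 scene [258.6 232.6] ([(array([259.04, 232.46]), np.int32(1802))], 70)
4 top [313.5 204.9] ([(array([312.53, 204.49]), np.int32(2641))], 70)
5 scene [274.3 224.8] ([(array([272.66, 224.77]), np.int32(1582))], 70)
5 top [293.  203.8] ([(array([293.81, 204.71]), np.int32(2613))], 70)
6 scene [289.3 217.3] ([(array([289.53, 217.42]), np.int32(1472))], 70)
6 top [272.5 202.6] ([(array([272.05, 202.1 ]), np.int32(2580))], 70)
2 scene [256.6 210.8] ([(array([256.4 , 210.84]), np.int32(1378))], 70)
2 top [291.4 235.9] ([(array([291.26, 235.63]), np.int32(2692))], 70)
```

```bash
python3 -c "
from plant import robot
print(robot.close_job())"
```

```text
the job is handed in; nothing more can be done
None
```

I handed the job in at 57 s; the close call gave no verdict. My last readings showed the four nuts in the bin, the scoop back on its mat, the three sleeves seated in cells 4–6 and the timer turned about 70° (the long mark) and released; I viewed 15 pictures, one over the limit of 14.

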